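# Turn the drained jars and clamp them on the shaker

## Robot

A 6-joint arm with a two-finger parallel gripper is mounted at the origin on the work surface. World frame = base frame: x ahead of the robot, y to its left, z up, the work surface at z = 0. Lengths are in mm, angles in rad, forces in N, time in s.
With the tool pointing down it reaches from about 350 to 875 mm from the base axis. Payload 4.2 kg.
Tool frame: the origin (TCP) lies at the very end of the fingers, on their centre line; the grasp point (between the pads) lies 19 mm behind it; z points along the fingers, y is the line along which they close (so a half turn about z gives the same grasp; the last joint's range is limited). The gripper opens to 85 mm and grips with 20 to 120 N. Pads are 22 mm wide; open, the fingers measure 114 mm over their backs; the gripper's body (76 mm by 85 mm) begins 54 mm behind the grasp point. The pads swing forward as they close: fully open they stand 13 mm farther back than shut.
Start: joints at [1.5, 0.385, 0.008, 0, -1.194, -0.259], TCP at [202.376, 591.306, 231.312] pointing down, gripper open.
Joint ranges: [-3.14, 3.14], [-1.21, 2.06], [-1.07, 1.41], [-3.16, 2.05], [-2.99, -0.16], [-3.1, 3.1]. Speed limits (rad/s): [2.79, 2.79, 3.14, 3.14, 3.14, 3.14].

## Interface

Orientations are given as a unit quaternion [x, y, z, w].
In Python, from bench import arm, optics gives the robot as it stands. The module is installed in compiled form; this text tells all that it offers.
- The arm moves only by the tool step_arm, never from a script. Its argument "motion" is a list of rows, each an object with "dr": the turn, a rotation vector about the tool's x, y, z in units of 8 degrees (1.0 is 8 degrees), a list of three; "slide": the shift along the tool's x, y, z in mm, a list of three; "jaw": the finger opening in mm, from 0 to 85.4. A call has exactly 8 rows; each row is the pose to reach, as a shift and turn from the pose commanded when the call began, along the tool's axes at that moment; what a row does not reach only later rows make up. A row lasts 1/8 s, in which the tool goes at most 62.5 mm and 10.7 degrees, less where a joint would pass 70% of its speed; a pose out of reach is approached as far as the arm can. A call with a gripper value outside its range is refused whole. The fingers move at their own pace and stop on an object; the grip force is fixed at half the most. Time passes only in rows, so rows that repeat a pose let the fingers close, or fill a call up. It gives the time, the measured TCP pose, the force, the opening and the grip force at its end, in the units of the state.
- arm.read_state(): the state, without advancing time (a new reading comes with each control period).
- optics.get_image(name): name is "scene" or "top"; returns the picture (384x512x3 uint8, blue, green, red); there is no depth.
- optics.camera_info(name): a dict with "camera_matrix" (3x3 intrinsics, pixels), "k1" (the pictures are not rectified: a ray, as slopes to the right and down, at radius r is drawn at 1 + k1 r^2 times it, then the intrinsics apply), "view" (4x4, takes a point from world to camera coordinates). Camera axes: x right, y up, looking along -z (the intrinsics and any distortion apply to the point x, -y, -z); pixel columns grow to the right and rows downward; lengths in mm; the calibration is good to about 2 mm. A picture is of the moment at which its call begins. camera_info takes no time and is no camera call.
- arm.job_done(): hands the job in; it is judged then, once.
The state is a dict: "clock": time; "joints": joint angles; "joint_vel": joint speeds; "joint_efforts": joint torques, N m; "position": TCP position; "ee_rot": TCP orientation; "contact_force": force on the tool from outside, world axes, zero at the start; "wrist_torque": the same for the moment, N m; "gripper_width": finger opening in mm; "grasp_force": force on a finger pad.
Only numpy, scipy, OpenCV 4.12 (cv2) and the standard library are available. Lean on these libraries where they do the work, as an engineer would, in place of code of your own. Each camera call takes 0.05 s, during which the arm holds its last target. There are 200 camera calls.

## Task

The washed square jars have drained mouth down on the pink tray. First swing the shaker's T-shaped clamp up and back past upright until it stays open; then stand every jar mouth up on the shaker, each in the middle of its own rubber pad; last swing the clamp back over so its bar rests on the jars' rims. Leave the reagent jar, the timer and the stack of dishes where they are.

Things in the scene. Friction and masses are not known exactly. Their poses are not given: they have to be found in the camera images.
- jar_a: Square open staining jar of plain white plastic: 56 x 56 mm outside, 80 mm tall, 4 mm walls and base, about 0.15 kg, with a thin grey line round it 7 mm below the rim and a grey disc under its base. Starts mouth down on the tray. Origin at its middle (40 mm from either end, on its axis); its z axis points from the mouth to the closed base (z up = mouth down, z down = mouth up); x and y are square to the flat sides. It lies steadily on a flat side. It may be absent.
- jar_b: Square open staining jar of plain white plastic: 56 x 56 mm outside, 80 mm tall, 4 mm walls and base, about 0.15 kg, with a thin grey line round it 7 mm below the rim and a grey disc under its base. Starts mouth down on the tray. Origin at its middle (40 mm from either end, on its axis); its z axis points from the mouth to the closed base (z up = mouth down, z down = mouth up); x and y are square to the flat sides. It lies steadily on a flat side. It may be absent.
- jar_c: Square open staining jar of plain white plastic: 56 x 56 mm outside, 80 mm tall, 4 mm walls and base, about 0.15 kg, with a thin grey line round it 7 mm below the rim and a grey disc under its base. Starts mouth down on the tray. Origin at its middle (40 mm from either end, on its axis); its z axis points from the mouth to the closed base (z up = mouth down, z down = mouth up); x and y are square to the flat sides. It lies steadily on a flat side. It may be absent.
- tray: Fixed pink draining tray, 280 (x) x 390 (y) x 18 mm, walls and floor 4 mm thick, so its floor is 4 mm above the bench. Origin under its centre. Up to three jars stand in a row along its y. It may lie to the robot's left or right, the shaker on the other side.
- shaker: Fixed low laboratory shaker (switched off), 270 (x) x 350 (y) mm, its aluminium platform 60 mm above the bench with a rail 5 mm wide and 10 mm high along its edges. Origin under its centre on the bench; x points away from the robot towards the clamp's hinge, z up. Two steel hinge cheeks, 36 mm apart, stand at x = +100 mm, up to 160 mm above the bench.
- pad0 (a point): Middle of the top face of the right-hand (shaker y = -110 mm) black rubber pad on the shaker platform, 63 mm above the bench; the pad is 84 x 84 mm and stands 3 mm above the platform. The pads lie in a row along the shaker's y, 110 mm apart. Axes as the shaker's.
- pad1 (a point): Middle of the top face of the middle (shaker y = 0) black rubber pad on the shaker platform, 63 mm above the bench; the pad is 84 x 84 mm and stands 3 mm above the platform. The pads lie in a row along the shaker's y, 110 mm apart. Axes as the shaker's.
- pad2 (a point): Middle of the top face of the left-hand (shaker y = +110 mm) black rubber pad on the shaker platform, 63 mm above the bench; the pad is 84 x 84 mm and stands 3 mm above the platform. The pads lie in a row along the shaker's y, 110 mm apart. Axes as the shaker's.
- clamp (a joint): Angle of the T-shaped clamp, hinged along the shaker's y axis: 0 = fully down (as at the start, bar level, 110 mm nearer the robot than the hinge, over the middle of the row of pads), about 0.05 when the bar rests on the rims of standing jars, 1.57 = upright, 2.2 = open stop, leaning back away from the robot. Its own weight (0.4 kg) takes it over centre: it falls shut from below 1.5 and falls open, and stays, from above 1.65. Damped; lifting the bar takes about 4 N.
- grip_left (a point): Point on the clamp's round steel crossbar (12 mm thick, 280 mm long along the shaker's y), in the middle of a black rubber sleeve 14.4 mm thick and 32 mm long, 55 mm to the +y side of the clamp's central arm. About 143 mm above the bench at angle 0, 110 mm from the hinge. With the clamp down it lies between two pads, so fingers fit either side of the bar.
- grip_right (a point): The same on the other side: middle of the sleeve 55 mm to the -y side of the central arm.
- clamp_hinge (a point): Middle of the clamp's hinge axis (along the shaker's y), 148 mm above the bench, at shaker x = +100 mm.
- reagent: Bystander: amber glass jar with black cap, 64 mm across, 120 mm tall, beyond the work. Origin under its centre. Leave alone.
- timer: Bystander: white timer, 50 x 75 x 30 mm, lying flat beyond the work. Origin under its centre. Leave alone.
- dishes: Bystander: stack of clear round dishes, 90 mm across, 44 mm tall, beyond the work. Origin under its centre. Leave alone.
Not all that is in view belongs to the job. What is shaped like the jar_b but green or purple is not meant.

How it is judged:
By the outcome, as a careful person would: the job done as asked, in the order asked, and still so for the second after the job is handed in, with the robot touching nothing.
Of jar_a, jar_b, jar_c only 2 to 3 are there at a start; the rules pass over those that are not, and their reading is None.
At some moment in a run one of jar_a, jar_b, jar_c may be knocked a few centimetres aside while the robot is not near it.
Once in a run the grip may slacken for a moment while it holds something.
It also fails if it takes over 210 s, if anything falls off the work surface, if the arm or the gripper's body presses on something with over 40 N, if the wrist force passes 120 N, or if a joint passes its speed limit or range.

## Working session

There is one attempt and no reset: what is moved stays moved. The work goes in short steps, Python scripts to look and compute and a tool call to move; the robot and the scene stay as the last step left them, time stands still between calls to the robot, and variables do not carry over. Pictures are saved under pics/ and viewed, at most 14 in all, crops included, and the job is handed in when it is done.

Besides the shell and the picture viewer there is one more tool, called after "Request:" by a JSON object that holds its "api" and its "payload". step_arm: Moves the arm, as the interface text tells. Its arguments: {"type":"object","properties":{"motion":{"type":"array","items":{"type":"object","properties":{"dr":{"type":"array","items":{"type":"number"}},"slide":{"type":"array","items":{"type":"number"}},"jaw":{"type":"number"}}}}},"required":["motion"]}

```bash
mkdir -p pics; cat > h.py <<'E'
import numpy as np, cv2
from scipy.spatial.transform import Rotation as R
from bench import arm, optics
def snap(n,f):
    im=optics.get_image(n); cv2.imwrite(f'pics/{f}.png',im); return im
def ray(n,u,v):
    c=optics.camera_info(n);K=np.array(c['camera_matrix']);V=np.array(c['view'])
    d=np.linalg.inv(K)@[u,v,1]; xd=d[:2]/d[2]; x=xd.copy()
    for _ in range(30): x=xd/(1+c['k1']*(x@x))
    dc=np.array([x[0],-x[1],-1]); Rm=V[:3,:3]; return -Rm.T@V[:3,3], Rm.T@dc
def at_z(n,u,v,z):
    o,d=ray(n,u,v); return o+d*(z-o[2])/d[2]
def proj(n,p):
    c=optics.camera_info(n);K=np.array(c['camera_matrix']);V=np.array(c['view'])
    q=V[:3,:3]@np.asarray(p,float)+V[:3,3]; x=np.array([q[0],-q[1]])/-q[2]; x=x*(1+c['k1']*(x@x))
    return (K@[x[0],x[1],1])[:2]
def rel(p=None,q=None):
    """slide (mm) and dr (8deg units) from current measured pose to world pose"""
    s=arm.read_state(); T=R.from_quat(s['ee_rot'])
    sl=T.inv().apply(np.array(p)-s['position']) if p is not None else None
    dr=np.degrees((T.inv()*q).as_rotvec())/8 if q is not None else None
    return sl,dr
E
python3 - <<'E'
from h import *
np.set_printoptions(precision=3,suppress=True)
for n in('scene','top'):
    snap(n,n+'0'); c=optics.camera_info(n); print(n,c)
s=arm.read_state(); print(s); print(R.from_quat(s['ee_rot']).as_matrix())
E
```

```text
scene {'camera_matrix': array([[433.2  ,   0.   , 262.1  ],
       [  0.   , 433.2  , 185.586],
       [  0.   ,   0.   ,   1.   ]]), 'k1': -0.06511603213835464, 'view': array([[    0.367,     0.93 ,    -0.017,  -150.447],
       [   -0.629,     0.262,     0.732,   237.207],
       [    0.686,    -0.258,     0.681, -1712.631],
       [    0.   ,     0.   ,     0.   ,     1.   ]])}
top {'camera_matrix': array([[438.791,   0.   , 261.042],
       [  0.   , 438.791, 197.29 ],
       [  0.   ,   0.   ,   1.   ]]), 'k1': -0.05590821368483125, 'view': array([[    0.023,    -0.999,     0.035,   -38.378],
       [    0.984,     0.029,     0.176,  -522.257],
       [   -0.177,     0.03 ,     0.984, -1169.024],
       [    0.   ,     0.   ,     0.   ,     1.   ]])}
{'clock': 0.1, 'joints': array([ 1.5  ,  0.385,  0.007, -0.   , -1.194, -0.259]), 'joint_vel': array([ 0.001, -0.003,  0.004, -0.   , -0.   ,  0.   ]), 'joint_efforts': array([ -0.001, -39.332,  18.893,   4.198,  -0.003,   0.   ]), 'position': array([202.226, 590.824, 230.341]), 'ee_rot': array([ 0.986, -0.164, -0.   ,  0.001]), 'contact_force': array([-0.121, -0.104,  0.036]), 'wrist_torque': array([-0.012,  0.016,  0.003]), 'grasp_force': 0.0, 'gripper_width': 85.32907943995784}
[[ 0.946 -0.324 -0.001]
 [-0.324 -0.946 -0.002]
 [ 0.     0.002 -1.   ]]
```

View pics/scene0.png

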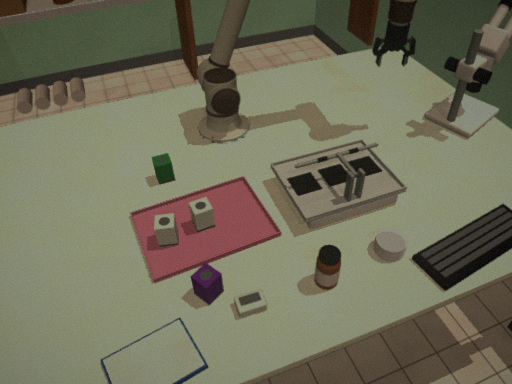

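View pics/top0.png

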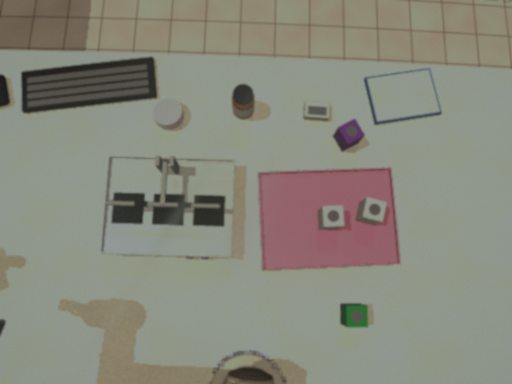

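The scene shows two white jars on the tray (on the robot's right; top view about (333,216) and (374,209)), and the shaker on the left with its clamp down. I'll enlarge both areas to measure.

```bash
python3 - <<'E'
from h import *
im=cv2.imread('pics/top0.png')
a=cv2.resize(im[145:270,95:245],None,fx=5,fy=5,interpolation=cv2.INTER_CUBIC)[:600]
cv2.imwrite('pics/c1.png',a)
b=cv2.resize(im[185:245,310:400],None,fx=8,fy=8,interpolation=cv2.INTER_CUBIC)
cv2.imwrite('pics/c2.png',b)
E
```

```text
(no output)
```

View pics/c1.png

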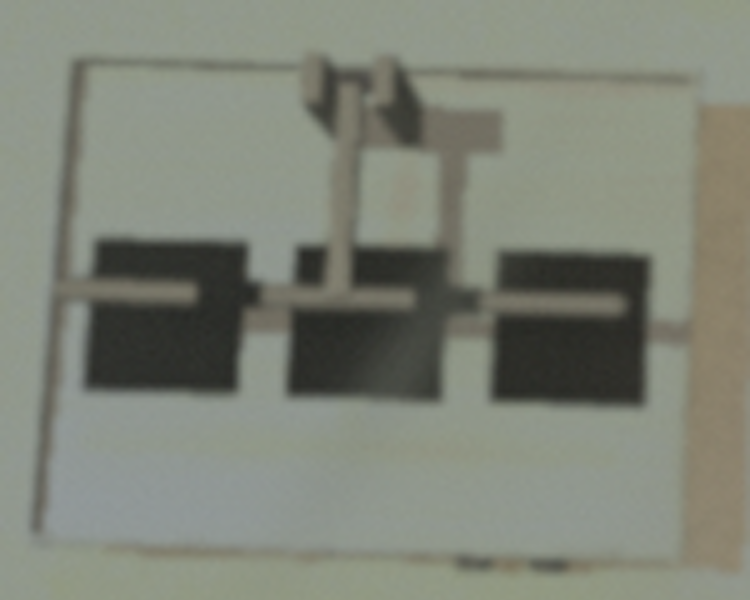

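View pics/c2.png

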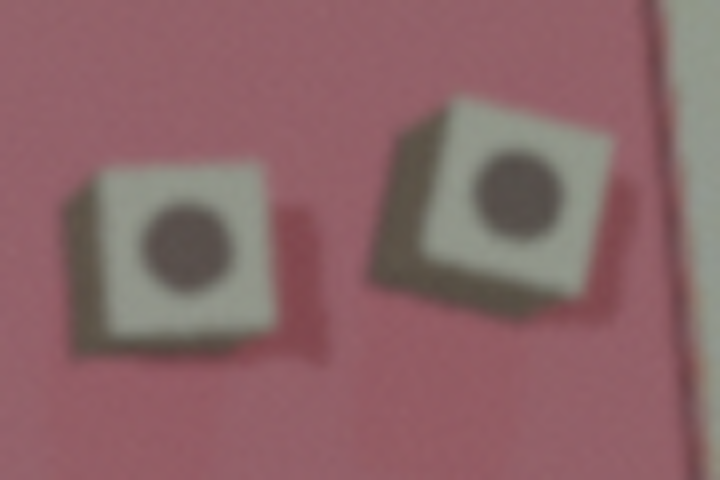

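The crop shows the three pads, the bar with its sleeves at about (252,295) and (463,300) in the crop, and the jars' bases with their corners clear (disc centres (187,247) and (519,195) in the crop). Next I turn these into positions.

```bash
python3 - <<'E'
from h import *
np.set_printoptions(precision=1,suppress=True)
f1=lambda x,y:(95+(x+.5)/5-.5,145+(y+.5)/5-.5)
f2=lambda x,y:(310+(x+.5)/8-.5,185+(y+.5)/8-.5)
W=lambda f,p,z:np.array([at_z('top',*f(*q),z) for q in p])
allp=[]
for nm,p in(('pad2',[(95,240),(248,243),(238,390),(85,387)]),('pad1',[(297,246),(447,250),(440,398),(288,394)]),('pad0',[(498,253),(650,257),(644,404),(491,402)])):
    w=W(f1,p,63); allp.append(w.mean(0)); print(nm,w.mean(0),np.linalg.norm(np.diff(w,axis=0),axis=1))
d=allp[0]-allp[2]; print('pad line yaw (deg)',np.degrees(np.arctan2(-d[0],d[1])),np.linalg.norm(d))
print('sleeves',W(f1,[(252,294),(463,300)],143+7), 'arm/bar junction',W(f1,[(340,298)],149))
print('cheeks',W(f1,[(317,58),(386,60)],160))
for p in([(100,168),(262,163),(277,327),(108,335),(187,247)],[(458,95),(612,137),(585,298),(422,255),(519,195)]):
    w=W(f2,p,84); e=np.diff(w[[0,1,2,3,0]],axis=0)[:,:2]
    a=np.degrees(np.arctan2(e[:,1],e[:,0])); print('jar',w[:4].mean(0),w[4],np.linalg.norm(e,axis=1),(a+45)%90-45)
for n,z,u,v in(('tray',18,258,173),('tray',18,391,168),('tray',18,398,263),('tray',18,262,269)): print(n,at_z('top',u,v,z))
print('reagent cap',at_z('top',243,92,120),'timer',at_z('top',317,111,30),'dishes',at_z('top',168,112,44),'purple',at_z('top',350,134,84),'green',at_z('top',356,315,84))
E
```

```text
pad2 [481.5 335.9  63. ] [83.5 80.6 82.5]
pad1 [480.8 226.6  63. ] [81.7 81.1 81.8]
pad0 [480.2 116.8  63. ] [82.8 80.6 82.3]
pad line yaw (deg) -0.33435916690792256 219.10528278655173
sleeves [[480.4 269.9 150. ]
 [480.4 163.8 150. ]] arm/bar junction [[479.8 225.8 149. ]]
cheeks [[601.1 243.2 160. ]
 [601.1 208.1 160. ]]
jar [ 472.3 -217.7   84. ] [ 472.6 -217.8   84. ] [55.2 55.7 57.2 56.5] [3.4 4.7 4.2 2.7]
jar [ 493.2 -331.5   84. ] [ 493.5 -331.4   84. ] [54.5 56.4 57.1 56.8] [-13.8 -11.  -13.3 -13.6]
tray [598.8 -15.1  18. ]
tray [ 626.4 -403.    18. ]
tray [ 351.9 -415.3   18. ]
tray [327.2 -32.8  18. ]
reagent cap [799.9  33.6 120. ] timer [ 788.4 -183.5   30. ] dishes [764.4 248.2  44. ] purple [ 703.  -267.4   84. ] green [ 213.1 -277.5   84. ]
```

```bash
cat >> h.py <<'E'
def tool(y,z):
    """rotation with tool y (closing) and z (pointing) world directions"""
    z=np.array(z,float);z/=np.linalg.norm(z);y=np.array(y,float);y-=z*(y@z);y/=np.linalg.norm(y)
    return R.from_matrix(np.c_[np.cross(y,z),y,z])
def plan(*wps):
    """wps: (p,q) chain; prints slide and dr for each relative to the previous, the first from the measured pose"""
    s=arm.read_state(); p0,q0=np.array(s['position']),R.from_quat(s['ee_rot'])
    for p,q in wps:
        q=q or q0; print('slide',np.round(q0.inv().apply(np.array(p)-p0),1),'dr',np.round(np.degrees((q0.inv()*q).as_rotvec())/8,2)); p0,q0=np.array(p),q
def st():
    s=arm.read_state(); print(round(s['clock'],2),'q',np.round(s['joints'],3),'p',np.round(s['position'],1),'R',np.round(R.from_quat(s['ee_rot']).as_matrix().ravel(),3),'F',np.round(s['contact_force'],1),'w',round(s['gripper_width'],1),'g',round(s['grasp_force'],1))
    open('log.txt','a').write(repr([list(map(float,s['joints'])),list(map(float,s['position'])),list(map(float,s['ee_rot']))])+'\n')
E
python3 - <<'E'
from h import *
st(); D=tool([-1,0,0],[0,0,-1])
plan(([480.5,171.6,220],D),([480.5,171.6,124],D))
E
```

```text
0.1 q [ 1.5    0.385  0.007 -0.    -1.194 -0.259] p [202.2 590.8 230.3] R [ 0.946 -0.324 -0.001 -0.324 -0.946 -0.002  0.     0.002 -1.   ] F [-0.1 -0.1  0. ] w 85.3 g 0.0
slide [399.1 306.4  11. ] dr [ 0.01 -0.01  8.89]
slide [ 0.  0. 96.] dr [0. 0. 0.]
```

Request:
{"api": "step_arm", "payload": {"motion": [{"slide": [50, 38.5, 1], "dr": [0, 0, 1.11], "jaw": 60}, {"slide": [100, 77, 3], "dr": [0, 0, 2.22], "jaw": 60}, {"slide": [150, 115, 4], "dr": [0, 0, 3.33], "jaw": 60}, {"slide": [200, 153, 5], "dr": [0, 0, 4.45], "jaw": 60}, {"slide": [249, 191, 7], "dr": [0, 0, 5.56], "jaw": 60}, {"slide": [299, 230, 8], "dr": [0, 0, 6.67], "jaw": 60}, {"slide": [349, 268, 10], "dr": [0, 0, 7.78], "jaw": 60}, {"slide": [399, 306.5, 11], "dr": [0, 0, 8.89], "jaw": 60}]}}

```text
clock: 1.1
position: [479.4, 173.0, 220.2]
ee_rot: [-0.705, 0.709, 0.0, -0.0]
contact_force: [0.8, 0.6, 0.2]
gripper_width: 60.0
grasp_force: 0.0
```

```bash
python3 - <<'E'
from h import *
st(); D=tool([-1,0,0],[0,0,-1])
plan(([480.5,171.6,124],D))
E
```

```text
1.1 q [ 0.665  0.198 -0.287 -0.    -1.086 -0.67 ] p [479.4 173.  220.2] R [-0.005 -1.    -0.    -1.     0.005 -0.     0.     0.    -1.   ] F [0.8 0.6 0.2] w 60.0 g 0.0
slide [ 1.3 -1.1 96.2] dr [ 0.   -0.   -0.04]
```

Request:
{"api": "step_arm", "payload": {"motion": [{"slide": [1, -1, 20], "jaw": 60}, {"slide": [1, -1, 40], "jaw": 60}, {"slide": [1, -1, 60], "jaw": 60}, {"slide": [1, -1, 80], "jaw": 60}, {"slide": [1, -1, 96], "jaw": 50}, {"slide": [1, -1, 96], "jaw": 30}, {"slide": [1, -1, 96], "jaw": 20}, {"slide": [1, -1, 96], "jaw": 0}]}}

```text
$.motion[0]: bad value
```

Request:
{"api": "step_arm", "payload": {"motion": [{"jaw": 0}, {"jaw": 0}, {"jaw": 0}, {"jaw": 0}, {"jaw": 0}, {"jaw": 0}, {"jaw": 0}, {"jaw": 0}]}}

```text
$.motion[0]: bad value
```

```bash
python3 - <<'E'
from h import *
st(); im=snap('scene','s1'); cv2.imwrite('pics/s1c.png',cv2.resize(im[110:250,240:430],None,fx=4,fy=4,interpolation=cv2.INTER_CUBIC))
E
```

```text
1.1 q [ 0.665  0.198 -0.287 -0.    -1.086 -0.67 ] p [479.4 173.  220.2] R [-0.005 -1.    -0.    -1.     0.005 -0.     0.     0.    -1.   ] F [0.8 0.6 0.2] w 60.0 g 0.0
```

View pics/s1c.png

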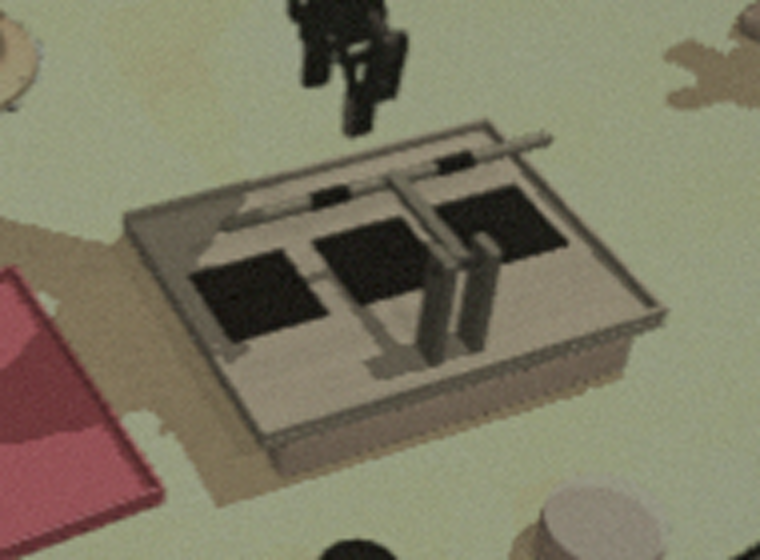

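The rows were refused because every field is needed. The picture shows the clamp still down, with the fingers above the right-hand sleeve (crop (330,197)).

Request:
{"api": "step_arm", "payload": {"motion": [{"dr": [0, 0, 0], "slide": [1, -1, 20], "jaw": 60}, {"dr": [0, 0, 0], "slide": [1, -1, 40], "jaw": 60}, {"dr": [0, 0, 0], "slide": [1, -1, 60], "jaw": 60}, {"dr": [0, 0, 0], "slide": [1, -1, 80], "jaw": 60}, {"dr": [0, 0, 0], "slide": [1, -1, 96], "jaw": 50}, {"dr": [0, 0, 0], "slide": [1, -1, 96], "jaw": 30}, {"dr": [0, 0, 0], "slide": [1, -1, 96], "jaw": 20}, {"dr": [0, 0, 0], "slide": [1, -1, 96], "jaw": 0}]}}

```text
clock: 2.15
position: [482.1, 174.3, 125.7]
ee_rot: [0.707, -0.707, 0.001, -0.002]
contact_force: [6.0, -2.7, -2.0]
gripper_width: 9.7
grasp_force: 58.4
```

Request:
{"api": "step_arm", "payload": {"motion": [{"dr": [0, 0, 0], "slide": [0, 0, 0], "jaw": 0}, {"dr": [0, 0, 0], "slide": [0, 0, 0], "jaw": 0}, {"dr": [0, 0, 0], "slide": [0, 0, 0], "jaw": 0}, {"dr": [0, 0, 0], "slide": [0, 0, 0], "jaw": 0}, {"dr": [0, 0, 0], "slide": [0, 0, 0], "jaw": 0}, {"dr": [0, 0, 0], "slide": [0, 0, 0], "jaw": 0}, {"dr": [0, 0, 0], "slide": [0, 0, 0], "jaw": 0}, {"dr": [0, 0, 0], "slide": [0, 0, 0], "jaw": 0}]}}

```text
clock: 3.15
position: [482.1, 174.3, 125.6]
ee_rot: [-0.707, 0.707, -0.001, 0.003]
contact_force: [6.3, -2.2, -3.4]
gripper_width: 9.7
grasp_force: 58.4
```

```bash
python3 - <<'E'
from h import *
st(); h=np.array([590.5,148]);p0=np.array(arm.read_state()['position'])
# arc waypoints of bar, from start angle phi0
for th in np.arange(0,2.15,.1):
    ph=th-.045; b=h+110*np.array([-np.cos(ph),np.sin(ph)]); b0=h+110*np.array([-np.cos(.045),-np.sin(.045)]); print(round(th,2),np.round(b-b0,1), end='; ')
E
```

```text
3.15 q [ 0.665  0.3   -0.417  0.002 -0.848 -0.667] p [482.1 174.3 125.6] R [-0.    -1.     0.005 -1.     0.     0.002 -0.002 -0.005 -1.   ] F [ 6.3 -2.2 -3.4] w 9.7 g 58.4
0.0 [0. 0.]; 0.1 [ 0.1 11. ]; 0.2 [ 1.2 21.9]; 0.3 [ 3.4 32.7]; 0.4 [ 6.7 43.2]; 0.5 [11.1 53.3]; 0.6 [16.4 62.9]; 0.7 [22.7 72. ]; 0.8 [29.8 80.3]; 0.9 [37.7 88. ]; 1.0 [46.4 94.7]; 1.1 [ 55.6 100.6]; 1.2 [ 65.5 105.6]; 1.3 [ 75.7 109.5]; 1.4 [ 86.3 112.4]; 1.5 [ 97.2 114.2]; 1.6 [108.2 114.9]; 1.7 [119.1 114.6]; 1.8 [130.  113.1]; 1.9 [140.7 110.5]; 2.0 [151.1 106.9]; 2.1 [161.1 102.3];
```

Request:
{"api": "step_arm", "payload": {"motion": [{"dr": [0, 0, 0], "slide": [0, 0, -5.5], "jaw": 0}, {"dr": [0, 0, 0], "slide": [0, -0.1, -11], "jaw": 0}, {"dr": [0, 0, 0], "slide": [0, -0.5, -16.5], "jaw": 0}, {"dr": [0, 0, 0], "slide": [0, -1.2, -21.9], "jaw": 0}, {"dr": [0, 0, 0], "slide": [0, -2.2, -27.3], "jaw": 0}, {"dr": [0, 0, 0], "slide": [0, -3.4, -32.7], "jaw": 0}, {"dr": [0, 0, 0], "slide": [0, -5, -38], "jaw": 0}, {"dr": [0, 0, 0], "slide": [0, -6.7, -43.2], "jaw": 0}]}}

```text
clock: 4.15
position: [487.7, 174.3, 167.3]
ee_rot: [-0.707, 0.707, -0.0, 0.001]
contact_force: [5.6, 1.1, -7.1]
gripper_width: 9.4
grasp_force: 58.3
```

Request:
{"api": "step_arm", "payload": {"motion": [{"dr": [0, 0, 0], "slide": [0, -4.4, -10.1], "jaw": 0}, {"dr": [0, 0, 0], "slide": [0, -9.7, -19.7], "jaw": 0}, {"dr": [0, 0, 0], "slide": [0, -16, -28.8], "jaw": 0}, {"dr": [0, 0, 0], "slide": [0, -23.1, -37.1], "jaw": 0}, {"dr": [0, 0, 0], "slide": [0, -31, -44.8], "jaw": 0}, {"dr": [0, 0, 0], "slide": [0, -39.7, -51.5], "jaw": 0}, {"dr": [0, 0, 0], "slide": [0, -48.9, -57.4], "jaw": 0}, {"dr": [0, 0, 0], "slide": [0, -58.8, -62.4], "jaw": 0}]}}

```text
clock: 5.15
position: [542.3, 174.1, 234.4]
ee_rot: [0.708, -0.707, -0.002, 0.002]
contact_force: [-14.8, 4.5, 13.8]
gripper_width: 9.7
grasp_force: 58.5
```

Request:
{"api": "step_arm", "payload": {"motion": [{"dr": [0, 0, 0], "slide": [0, -10, -4.5], "jaw": 0}, {"dr": [0, 0, 0], "slide": [0, -20.5, -8.5], "jaw": 0}, {"dr": [0, 0, 0], "slide": [0, -31.5, -10.6], "jaw": 0}, {"dr": [0, 0, 0], "slide": [0, -42.7, -11.3], "jaw": 0}, {"dr": [0, 0, 0], "slide": [0, -53.8, -11], "jaw": 0}, {"dr": [0, 0, 0], "slide": [0, -65, -9.5], "jaw": 0}, {"dr": [0, 0, 0], "slide": [0, -76, -6.9], "jaw": 0}, {"dr": [0, 0, 0], "slide": [0, -86.5, -3.1], "jaw": 0}]}}

```text
clock: 6.15
position: [633.2, 173.4, 235.9]
ee_rot: [0.707, -0.707, 0.001, -0.001]
contact_force: [0.4, -0.2, 5.4]
gripper_width: 9.4
grasp_force: 64.8
```

```bash
python3 - <<'E'
from h import *
im=snap('scene','s2');st(); cv2.imwrite('pics/s2c.png',cv2.resize(im[70:250,240:450],None,fx=3.3,fy=3.3,interpolation=cv2.INTER_CUBIC))
E
```

```text
6.2 q [ 0.513  0.436  0.098  0.003 -1.227 -0.514] p [634.8 173.4 235.2] R [ 0.    -1.     0.005 -1.    -0.    -0.     0.    -0.005 -1.   ] F [ 2.  -0.6  7. ] w 9.5 g 65.0
```

View pics/s2c.png

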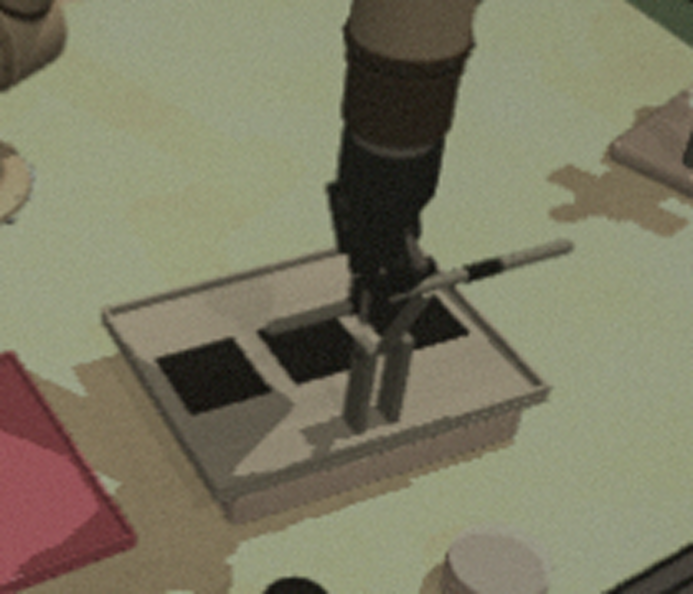

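The clamp is held at about 2.0 rad, leaning back. I'll go a little further, open the fingers and lift clear.

Request:
{"api": "step_arm", "payload": {"motion": [{"dr": [0, 0, 0], "slide": [0, -5, 2], "jaw": 0}, {"dr": [0, 0, 0], "slide": [0, -10, 4.6], "jaw": 0}, {"dr": [0, 0, 0], "slide": [0, -10, 4.6], "jaw": 60}, {"dr": [0, 0, 0], "slide": [0, -10, 4.6], "jaw": 60}, {"dr": [0, 0, 0], "slide": [0, -10, 4.6], "jaw": 60}, {"dr": [0, 0, 0], "slide": [0, -10, 4.6], "jaw": 60}, {"dr": [0, 0, 0], "slide": [0, -10, -30], "jaw": 60}, {"dr": [0, 0, 0], "slide": [0, -10, -70], "jaw": 60}]}}

```text
clock: 7.2
position: [641.3, 173.7, 303.0]
ee_rot: [-0.707, 0.707, 0.0, -0.001]
contact_force: [-0.0, 0.3, 0.0]
gripper_width: 60.1
grasp_force: 0.0
```

```bash
python3 - <<'E'
from h import *
im=snap('scene','s3');st(); cv2.imwrite('pics/s3c.png',cv2.resize(im[50:250,240:450],None,fx=3,fy=3,interpolation=cv2.INTER_CUBIC))
# kinematic fit: lateral offset arm
L=[eval(l) for l in open('log.txt')]; print(len(L))
for q,p,_ in L: print(np.round(q,3),np.round(p,1), 'lat', round(-p[0]*np.sin(q[0])+p[1]*np.cos(q[0]),1),'rad',round(p[0]*np.cos(q[0])+p[1]*np.sin(q[0]),1))
E
```

```text
7.25 q [ 0.507  0.416  0.251  0.003 -1.396 -0.507] p [643.9 173.9 310.9] R [ 0.001 -1.     0.01  -1.    -0.     0.002 -0.002 -0.01  -1.   ] F [ 1.6 -0.4  6.3] w 60.0 g 0.0
6
[ 1.5    0.385  0.007 -0.    -1.194 -0.259] [202.2 590.8 230.3] lat -159.7 rad 603.7
[ 0.665  0.198 -0.287 -0.    -1.086 -0.67 ] [479.4 173.  220.2] lat -159.8 rad 484.0
[ 0.665  0.198 -0.287 -0.    -1.086 -0.67 ] [479.4 173.  220.2] lat -159.8 rad 484.0
[ 0.665  0.3   -0.417  0.002 -0.848 -0.667] [482.1 174.3 125.6] lat -160.3 rad 486.9
[ 0.513  0.436  0.098  0.003 -1.227 -0.514] [634.8 173.4 235.2] lat -160.7 rad 638.1
[ 0.507  0.416  0.251  0.003 -1.396 -0.507] [643.9 173.9 310.9] lat -160.8 rad 647.3
```

View pics/s3c.png

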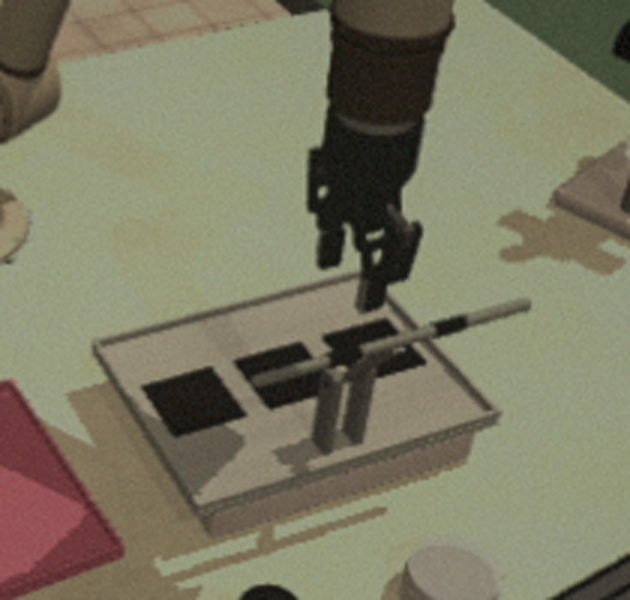

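The clamp stands open (arm leaning back, bar around crop (395,345)). Next I fit the arm's kinematics, so I can judge whether a horizontal-tool flip is reachable.

```bash
python3 - <<'E'
from h import *
from scipy.optimize import least_squares
L=[eval(l) for l in open('log.txt')]
def f(x):
    r0,z0,L1,a,L2,b=x;e=[]
    for q,p,_ in L:
        F=q[1]-q[2]; r=p[0]*np.cos(q[0])+p[1]*np.sin(q[0])
        e+=[r0+L1*np.sin(q[1]+a)+L2*np.cos(F+b)-r, z0+L1*np.cos(q[1]+a)-L2*np.sin(F+b)-p[2]]
    return e
for x0 in([0,50,350,0,350,0],[50,0,300,.3,400,.5],[0,0,450,0,450,-.5]):
    s=least_squares(f,x0,x_scale=[50,50,300,.5,300,.5],max_nfev=5000); print(np.round(s.x,3),round(s.cost,3))
E
```

```text
[ 4.03900e+00 -1.44000e+02  5.70882e+02 -8.00000e-03  4.21131e+02
  1.00000e-03] 3.746
[ 4.03900e+00 -1.44000e+02  5.70882e+02 -8.00000e-03  4.21131e+02
  1.00000e-03] 3.746
[ 4.03900e+00 -1.44000e+02  5.70882e+02 -8.00000e-03  4.21131e+02
  1.00000e-03] 3.746
```

Request:
{"api": "step_arm", "payload": {"motion": [{"dr": [0, -0.7, 0], "slide": [34, 20, -10], "jaw": 80}, {"dr": [0, -1.4, 0], "slide": [68, 41, -20], "jaw": 80}, {"dr": [0, -2.1, 0], "slide": [102, 61, -40], "jaw": 80}, {"dr": [0, -2.8, 0], "slide": [137, 82, -40], "jaw": 80}, {"dr": [0, -3.5, 0], "slide": [171, 102, -40], "jaw": 80}, {"dr": [0, -4.2, 0], "slide": [205, 123, -40], "jaw": 80}, {"dr": [0, -4.9, 0], "slide": [239, 143, -40], "jaw": 80}, {"dr": [0, -5.6, 0], "slide": [274, 164, -40], "jaw": 80}]}}

```text
clock: 8.25
position: [476.9, -101.1, 343.6]
ee_rot: [0.653, -0.653, -0.27, -0.271]
contact_force: [0.2, -0.9, -0.4]
gripper_width: 79.9
grasp_force: 0.0
```

```bash
cat > kin.py <<'E'
from h import *
from scipy.optimize import least_squares
Z0=np.array([160.,571,421,310,160,0,0]) # shoulder h, L1, L2, Lt, shoulder lateral, wrist lateral, r0
def fk(q,x,s):
    h,L1,L2,Lt,D,d2,r0=x
    f=q[1]-q[2]; B=R.from_euler('z',q[0])
    F=B*R.from_euler('y',f)*R.from_euler('x',s*q[3]); T=F*R.from_euler('y',-q[4])*R.from_euler('x',s*0+q[5])
    w=B.apply([r0+L1*np.sin(q[1])+L2*np.cos(f),-D,h+L1*np.cos(q[1])-L2*np.sin(f)])
    d=T.apply([1,0,0]); return w+Lt*d+F.apply([0,-d2,0]), T
E
python3 - <<'E'
from kin import *
st(); L=[eval(l) for l in open('log.txt')]
for s in(1,-1):
    q,p,e=L[-1]; print(s,np.round(fk(q,Z0,s)[1].apply([1,0,0]),3),np.round(R.from_quat(e).apply([0,0,1]),3))
    g=lambda x:np.concatenate([fk(q,x,s)[0]-p for q,p,_ in L])
    r=least_squares(g,Z0); print(np.round(r.x,1),r.cost)
    print([np.round((fk(q,r.x,s)[1].inv()*R.from_quat(e)).as_matrix().ravel(),2) for q,p,e in L[-2:]])
E
```

```text
8.25 q [-0.369  0.266  0.16  -0.734 -1.749  0.342] p [ 476.9 -101.1  343.6] R [ 0.001 -1.     0.001 -0.708  0.     0.707 -0.707 -0.002 -0.708] F [ 0.2 -0.9 -0.4] w 79.9 g 0.0
1 [-0.474 -0.524 -0.708] [ 0.001  0.707 -0.708]
[-522.9  689.1  342.7 -235.8   38.9  113.4   13.2] 10777.30340697468
[array([-0.01,  0.  ,  1.  , -0.53,  0.85, -0.01, -0.85, -0.53, -0.  ]), array([ 0.87,  0.48,  0.13,  0.13, -0.48,  0.87,  0.48, -0.74, -0.48])]
-1 [ 0.001  0.707 -0.708] [ 0.001  0.707 -0.708]
[160.6 564.9 421.8 297.7   0.  159.8  -0. ] 6.809063051321848e-19
[array([ 0.  ,  0.  ,  1.  , -0.53,  0.85,  0.  , -0.85, -0.53,  0.  ]), array([ 0.  ,  0.  ,  1.  , -0.78, -0.63,  0.  ,  0.63, -0.78,  0.  ])]
```

```bash
cat > kin.py <<'E'
from h import *
from scipy.optimize import least_squares
X=np.array([160.6,564.9,421.8,297.7,159.8])
LO=np.array([-3.14,-1.21,-1.07,-3.16,-2.99,-3.1]);HI=np.array([3.14,2.06,1.41,2.05,-.16,3.1])
C=R.from_matrix([[0,0,1],[0,1,0],[-1,0,0]])
def fk(q,full=False):
    h,L1,L2,Lt,d2=X; f=q[1]-q[2]; B=R.from_euler('z',q[0])
    F=B*R.from_euler('y',f)*R.from_euler('x',-q[3]); T=F*R.from_euler('y',-q[4])*R.from_euler('x',K[0]*q[5]+K[1])
    e=B.apply([L1*np.sin(q[1])+L2*np.cos(f),0,h+L1*np.cos(q[1])-L2*np.sin(f)])
    w=e+F.apply([0,-d2,0]); p=w+Lt*T.apply([1,0,0])
    return (p,T*C,e,w,f) if full else (p,T*C)
K=[1,0]
def fitK():
    L=[eval(l) for l in open('log.txt')]
    best=None
    for s in(1,-1):
        a=[]
        for q,p,e in L:
            K[:]=[s,0]; a.append((fk(q)[1]*C.inv()).inv()*R.from_quat(e)*C.inv())
        v=np.array([x.as_rotvec() for x in a]); v=np.array([w if w[0]>=-.1 else w+2*np.pi*np.array([1,0,0]) for w in v]); sd=v.std(0).max()
        if best is None or sd<best[0]: best=(sd,s,v.mean(0))
    K[:]=[best[1],best[2][0]]; return best
fitK()
def ik(p,q,seed):
    def g(j):
        P,T=fk(j); return np.r_[(P-p)/100,(T.inv()*q).as_rotvec()]
    r=least_squares(g,np.clip(seed,LO+1e-3,HI-1e-3),bounds=(LO,HI)); return r.x,r.cost
E
python3 - <<'E'
from kin import *
np.set_printoptions(precision=2,suppress=True)
print('K',fitK()); L=[eval(l) for l in open('log.txt')]
for q,p,e in L[-3:]: print(fk(q)[0]-p,(fk(q)[1].inv()*R.from_quat(e)).as_rotvec())
seed=np.array(L[-1][0]); rng=np.random.default_rng(0)
def best(nm,p,q):
    sols={}
    for k in range(60):
        s=seed if k==0 else rng.uniform(LO,HI); x,c=ik(p,q,s)
        if c<1e-8: sols[tuple(np.round(x,2))]=1
    for x in sols: P,T,e,w,f=fk(np.array(x),True); print(nm,np.array(x),'f',round(f,2),'forearm end',e,'wrist',w)
    if not sols: print(nm,'none')
a=np.radians(3)
for nm,c,yaw,z,dip,off in(('pick2',[493,-331.5],np.radians(-13),59,a,17),('pick1',[472.4,-217.8],np.radians(3.7),59,a,17),('place',[480.2,116.8],np.radians(-.3),88,-a,17)):
    u=np.array([-np.sin(yaw)*np.cos(dip),np.cos(yaw)*np.cos(dip),-np.sin(dip)]); y=np.array([-np.cos(yaw),-np.sin(yaw),0])
    g=np.r_[c,z]-off*u; 
    for s in(1,-1): best(nm+str(s),g+19*u,tool(s*y,u))
E
```

```text
K (np.float64(8.881784197001252e-16), -1, array([ 4.71, -0.  ,  0.  ]))
[-0. -0. -0.] [ 0. -0.  0.]
[ 0. -0.  0.] [ 0. -0.  0.]
[-0. -0.  0.] [ 0. -0.  0.]
pick21 [-0.87  1.06  0.43 -1.11 -2.04  0.76] f 0.63 forearm end [ 537.54 -637.16  188.26] wrist [ 428.85 -618.53   72.61]
pick2-1 [-0.87  1.06  0.43 -1.11 -2.04 -2.38] f 0.63 forearm end [ 537.54 -637.16  188.26] wrist [ 428.85 -618.53   72.61]
pick11 [-0.68  1.02  0.28 -0.98 -2.06  0.91] f 0.74 forearm end [ 616.49 -498.53  171.83] wrist [ 490.94 -511.48   73.83]
pick1-1 [-0.68  1.02  0.28 -0.98 -2.06 -2.23] f 0.74 forearm end [ 616.49 -498.53  171.83] wrist [ 490.94 -511.48   73.83]
place1 [-0.29  0.89 -0.17 -1.35 -1.75  1.07] f 1.06 forearm end [ 618.23 -184.49  148.2 ] wrist [ 477.89 -179.13   71.97]
place-1 [-0.29  0.89 -0.17 -1.35 -1.75 -2.07] f 1.06 forearm end [ 618.23 -184.49  148.2 ] wrist [ 477.89 -179.13   71.97]
```

```bash
cat >> kin.py <<'E'
def hpose(c,yaw,z,dip,off,s):
    """TCP pose for a horizontal grasp pointing +y(yaw deg), jar axis centre c, grasp height z, dip deg"""
    yaw,dip=np.radians(yaw),np.radians(dip)
    u=np.array([-np.sin(yaw)*np.cos(dip),np.cos(yaw)*np.cos(dip),-np.sin(dip)])
    return np.r_[c,z]-off*u+19*u, tool(s*np.array([-np.cos(yaw),-np.sin(yaw),0]),u)
E
python3 - <<'E'
from kin import *
plan(hpose([493,-331.5],-13,190,3,17,1),hpose([493,-331.5],-13,59,3,17,1))
E
```

```text
slide [270.2 -16.3 -52.6] dr [ 1.51 -5.23  0.69]
slide [130.8   0.    6.9] dr [0. 0. 0.]
```

Request:
{"api": "step_arm", "payload": {"motion": [{"dr": [0.19, -0.65, 0.09], "slide": [34, -2, -6.5], "jaw": 85}, {"dr": [0.38, -1.3, 0.17], "slide": [68, -4, -13], "jaw": 85}, {"dr": [0.57, -1.96, 0.26], "slide": [101, -6, -20], "jaw": 85}, {"dr": [0.75, -2.6, 0.35], "slide": [135, -8, -26], "jaw": 85}, {"dr": [0.94, -3.27, 0.43], "slide": [169, -10, -33], "jaw": 85}, {"dr": [1.13, -3.92, 0.52], "slide": [203, -12, -39.5], "jaw": 85}, {"dr": [1.32, -4.58, 0.6], "slide": [236, -14, -46], "jaw": 85}, {"dr": [1.51, -5.23, 0.69], "slide": [270, -16, -52.5], "jaw": 85}]}}

```text
clock: 9.25
position: [493.7, -329.8, 189.2]
ee_rot: [-0.451, 0.569, 0.429, 0.538]
contact_force: [1.0, -1.1, 0.8]
gripper_width: 84.7
grasp_force: 0.0
```

```bash
python3 - <<'E'
from kin import *
a=snap('scene','s4');b=snap('top','t4');st()
plan(hpose([493,-331.5],-13,59,3,17,1))
A=cv2.resize(a[60:310,60:360],None,fx=2,fy=2,interpolation=cv2.INTER_CUBIC);B=cv2.resize(b[150:300,300:500],None,fx=3,fy=3,interpolation=cv2.INTER_CUBIC)
cv2.imwrite('pics/s4c.png',A)
cv2.imwrite('pics/t4c.png',B)
E
```

```text
9.35 q [-0.892  0.885  0.424 -1.19  -2.127  0.576] p [ 492.  -330.8  183.2] R [-0.023 -0.973  0.229 -0.044  0.23   0.972 -0.999  0.012 -0.048] F [-0.3  0.3 -1.7] w 84.9 g 0.0
slide [124.   -2.7   7.5] dr [-0.03  0.03 -0.09]
```

View pics/s4c.png

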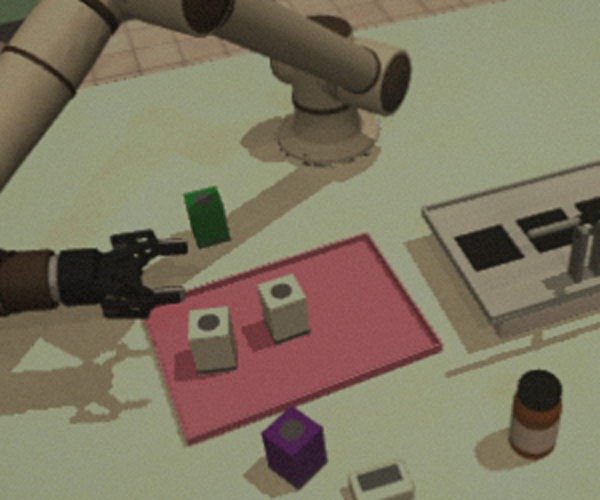

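The horizontal tool is above jar 2 (disc at crop (208,322), jar 1 at (281,291), both unmoved). The wrist cylinder is slim, so there's room to descend.

Request:
{"api": "step_arm", "payload": {"motion": [{"dr": [-0.03, 0.03, -0.09], "slide": [25, -2.7, 2], "jaw": 85}, {"dr": [-0.03, 0.03, -0.09], "slide": [50, -2.7, 3], "jaw": 85}, {"dr": [-0.03, 0.03, -0.09], "slide": [75, -2.7, 5], "jaw": 85}, {"dr": [-0.03, 0.03, -0.09], "slide": [95, -2.7, 6], "jaw": 85}, {"dr": [-0.03, 0.03, -0.09], "slide": [105, -2.7, 7], "jaw": 85}, {"dr": [-0.03, 0.03, -0.09], "slide": [105, -2.7, 7], "jaw": 85}, {"dr": [-0.03, 0.03, -0.09], "slide": [105, -2.7, 7], "jaw": 85}, {"dr": [-0.03, 0.03, -0.09], "slide": [105, -2.7, 7], "jaw": 85}]}}

```text
clock: 10.35
position: [496.6, -328.5, 85.8]
ee_rot: [-0.458, 0.566, 0.424, 0.538]
contact_force: [-0.2, -0.4, 0.1]
gripper_width: 84.8
grasp_force: 0.0
```

```bash
python3 - <<'E'
from kin import *
st(); plan(hpose([493,-331.5],-13,59,3,17,1))
E
```

```text
10.35 q [-0.87   1.016  0.425 -1.12  -2.055  0.737] p [ 496.6 -328.5   85.8] R [-0.001 -0.975  0.221 -0.062  0.22   0.973 -0.998 -0.013 -0.061] F [-0.2 -0.4  0.1] w 84.8 g 0.0
slide [26.9  3.2 -0. ] dr [ 0.03 -0.06  0.09]
```

Request:
{"api": "step_arm", "payload": {"motion": [{"dr": [0.03, -0.06, 0.09], "slide": [10, 3.2, 0], "jaw": 85}, {"dr": [0.03, -0.06, 0.09], "slide": [20, 3.2, 0], "jaw": 85}, {"dr": [0.03, -0.06, 0.09], "slide": [27, 3.2, 0], "jaw": 85}, {"dr": [0.03, -0.06, 0.09], "slide": [27, 3.2, 0], "jaw": 75}, {"dr": [0.03, -0.06, 0.09], "slide": [27, 3.2, 0], "jaw": 65}, {"dr": [0.03, -0.06, 0.09], "slide": [27, 3.2, 0], "jaw": 40}, {"dr": [0.03, -0.06, 0.09], "slide": [27, 3.2, 0], "jaw": 40}, {"dr": [0.03, -0.06, 0.09], "slide": [27, 3.2, 0], "jaw": 40}]}}

```text
clock: 11.35
position: [493.4, -329.2, 58.1]
ee_rot: [-0.451, 0.568, 0.429, 0.539]
contact_force: [0.1, -0.4, -0.3]
gripper_width: 54.8
grasp_force: 66.3
```

```bash
python3 - <<'E'
from kin import *
st()
p,q=hpose([493,-331.5],-13,250,3,17,1); P,Q=hpose([480.2,116.8],-.3,200,-3,17,-1)
plan((p,q),(P,Q))
# straight-line/slerp IK check
from scipy.spatial.transform import Slerp
s=np.array(ik(p,q,arm.read_state()['joints'])[0])
sl=(q.inv()*Q).as_rotvec(); print(sl)
for t in np.linspace(0,1,9):
    s,c=ik(p+t*(P-p),q*R.from_rotvec(t*sl),s); f=fk(s,True); print(np.round(s,2),f'{c:.0e}',np.round(f[2]),np.round(f[3]))
E
```

```text
11.35 q [-0.873  1.058  0.426 -1.11  -2.043  0.76 ] p [ 493.4 -329.2   58.1] R [-0.012 -0.974  0.225 -0.05   0.225  0.973 -0.999  0.001 -0.052] F [ 0.1 -0.4 -0.3] w 54.8 g 66.3
slide [-191.5    0.   -10.2] dr [-0.    0.   -0.01]
slide [ 27.  113.8 435.9] dr [  1.17  -2.49 -22.33]
[ 0.16340952 -0.34746537 -3.11803937]
[-0.9   0.8   0.45 -1.25 -2.17  0.47] 2e-26 [ 499. -628.  408.] [ 427. -619.  265.]
[-0.86  0.76  0.3  -1.26 -2.12  0.94] 4e-21 [ 503. -582.  382.] [ 421. -563.  245.]
[-0.81  0.74  0.18 -1.28 -2.08  1.4 ] 5e-21 [ 511. -533.  355.] [ 422. -507.  225.]
[-0.74  0.73  0.08 -1.3  -2.05  1.86] 5e-19 [ 525. -483.  330.] [ 427. -452.  207.]
[-0.67  0.72  0.   -1.31 -2.02  2.31] 3e-29 [ 542. -428.  309.] [ 437. -397.  192.]
[-0.58  0.71 -0.06 -1.33 -1.98  2.75] 6e-18 [ 561. -370.  294.] [ 449. -343.  182.]
[-0.49  0.69 -0.1  -1.33 -1.93  3.1 ] 3e-03 [ 581. -307.  296.] [ 466. -289.  186.]
[-0.35  0.61 -0.1  -1.26 -1.81  3.1 ] 1e-01 [ 604. -223.  353.] [ 495. -235.  236.]
[-0.18  0.46 -0.12 -1.16 -1.58  3.1 ] 3e-01 [ 594. -110.  435.] [ 504. -159.  313.]
```

Request:
{"api": "step_arm", "payload": {"motion": [{"dr": [0, 0, 0], "slide": [-6, 0, 0], "jaw": 40}, {"dr": [0, 0, 0], "slide": [-16, 0, -1], "jaw": 40}, {"dr": [0, 0, 0], "slide": [-36, 0, -2], "jaw": 40}, {"dr": [0, 0, 0], "slide": [-60, 0, -3], "jaw": 40}, {"dr": [0, 0, 0], "slide": [-85, 0, -5], "jaw": 40}, {"dr": [0, 0, 0], "slide": [-110, 0, -6], "jaw": 40}, {"dr": [0, 0, 0], "slide": [-130, 0, -7], "jaw": 40}, {"dr": [0, 0, 0], "slide": [-142, 0, -7.5], "jaw": 40}]}}

```text
clock: 12.35
position: [493.3, -329.5, 202.1]
ee_rot: [-0.452, 0.568, 0.428, 0.539]
contact_force: [-0.3, -0.2, -1.6]
gripper_width: 55.1
grasp_force: 66.3
```

```bash
python3 - <<'E'
from kin import *
st()
p,q=hpose([493,-331.5],-13,200,3,17,1); P,Q=hpose([480.2,116.8],-.3,190,-3,17,-1)
sl=(q.inv()*Q).as_rotvec(); sl*=1-2*np.pi/np.linalg.norm(sl); print(sl)
w=[(p+(P-p)*k/3,q*R.from_rotvec(sl*k/3)) for k in range(4)]
plan(*w)
s=ik(*w[0],arm.read_state()['joints'])[0]
for t in np.linspace(0,1,7):
    s,c=ik(p+t*(P-p),q*R.from_rotvec(t*sl),s); f=fk(s,True); print(np.round(s,2),f'{c:.0e}',np.round(f[2]),np.round(f[3]))
E
```

```text
12.35 q [-0.891  0.86   0.431 -1.202 -2.138  0.557] p [ 493.3 -329.5  202.1] R [-0.011 -0.974  0.225 -0.052  0.225  0.973 -0.999 -0.001 -0.053] F [-0.3 -0.2 -1.6] w 55.1 g 66.3
[-0.16340952  0.34746537  3.11803937]
slide [ 2.2 -0.1  0.1] dr [-0. -0.  0.]
slide [ -4.3  37.9 144.6] dr [-0.39  0.83  7.44]
slide [ 12.7  24.3 147. ] dr [-0.39  0.83  7.44]
slide [  9.4   2.8 149.2] dr [-0.39  0.83  7.44]
[-0.89  0.86  0.43 -1.2  -2.14  0.56] 3e-30 [ 511. -631.  351.] [ 427. -619.  215.]
[-0.8   0.78  0.27 -1.15 -2.04  0.12] 7e-30 [ 533. -551.  355.] [ 436. -546.  228.]
[-0.7   0.73  0.15 -1.13 -1.97 -0.35] 7e-20 [ 556. -471.  354.] [ 452. -473.  233.]
[-0.6   0.69  0.05 -1.14 -1.92 -0.83] 9e-21 [ 577. -395.  345.] [ 468. -401.  228.]
[-0.5   0.68 -0.03 -1.19 -1.88 -1.32] 5e-20 [ 593. -321.  327.] [ 480. -328.  214.]
[-0.4   0.68 -0.11 -1.27 -1.84 -1.79] 8e-31 [ 602. -252.  303.] [ 484. -254.  195.]
[-0.3   0.69 -0.18 -1.38 -1.8  -2.26] 2e-27 [ 602. -184.  276.] [ 479. -178.  175.]
```

Request:
{"api": "step_arm", "payload": {"motion": [{"dr": [-0.05, 0.1, 0.93], "slide": [-0.5, 4.7, 18], "jaw": 40}, {"dr": [-0.1, 0.21, 1.86], "slide": [-1, 9.5, 36], "jaw": 40}, {"dr": [-0.15, 0.31, 2.79], "slide": [-1.5, 14, 54], "jaw": 40}, {"dr": [-0.2, 0.42, 3.72], "slide": [-2, 19, 72], "jaw": 40}, {"dr": [-0.24, 0.52, 4.65], "slide": [-2.5, 24, 90], "jaw": 40}, {"dr": [-0.29, 0.62, 5.58], "slide": [-3, 28, 108], "jaw": 40}, {"dr": [-0.34, 0.73, 6.51], "slide": [-3.5, 33, 126], "jaw": 40}, {"dr": [-0.39, 0.83, 7.44], "slide": [-4, 38, 144.6], "jaw": 40}]}}

```text
clock: 13.35
position: [488.8, -179.2, 196.7]
ee_rot: [-0.145, 0.734, 0.629, 0.209]
contact_force: [-0.0, -0.0, -0.4]
gripper_width: 54.9
grasp_force: 66.5
```

Request:
{"api": "step_arm", "payload": {"motion": [{"dr": [-0.05, 0.1, 0.93], "slide": [1.6, 3, 18], "jaw": 40}, {"dr": [-0.1, 0.21, 1.86], "slide": [3.2, 6, 37], "jaw": 40}, {"dr": [-0.15, 0.31, 2.79], "slide": [4.8, 9, 55], "jaw": 40}, {"dr": [-0.2, 0.42, 3.72], "slide": [6.4, 12, 73], "jaw": 40}, {"dr": [-0.24, 0.52, 4.65], "slide": [8, 15, 92], "jaw": 40}, {"dr": [-0.29, 0.62, 5.58], "slide": [9.6, 18, 110], "jaw": 40}, {"dr": [-0.34, 0.73, 6.51], "slide": [11.2, 21, 129], "jaw": 40}, {"dr": [-0.39, 0.83, 7.44], "slide": [12.7, 24.3, 147], "jaw": 40}]}}

```text
clock: 14.35
position: [484.5, -29.8, 193.6]
ee_rot: [0.198, 0.703, 0.66, -0.176]
contact_force: [0.6, 0.3, -1.4]
gripper_width: 55.0
grasp_force: 66.6
```

Request:
{"api": "step_arm", "payload": {"motion": [{"dr": [-0.05, 0.1, 0.93], "slide": [1.2, 0.3, 18], "jaw": 40}, {"dr": [-0.1, 0.21, 1.86], "slide": [2.4, 0.7, 37], "jaw": 40}, {"dr": [-0.15, 0.31, 2.79], "slide": [3.6, 1, 55], "jaw": 40}, {"dr": [-0.2, 0.42, 3.72], "slide": [4.7, 1.4, 73], "jaw": 40}, {"dr": [-0.24, 0.52, 4.65], "slide": [5.9, 1.7, 92], "jaw": 40}, {"dr": [-0.29, 0.62, 5.58], "slide": [7, 2.1, 110], "jaw": 40}, {"dr": [-0.34, 0.73, 6.51], "slide": [8.2, 2.4, 129], "jaw": 40}, {"dr": [-0.39, 0.83, 7.44], "slide": [9.4, 2.8, 149], "jaw": 40}]}}

```text
clock: 15.35
position: [480.2, 119.3, 190.5]
ee_rot: [0.489, 0.484, 0.514, -0.513]
contact_force: [-0.1, -0.2, -0.8]
gripper_width: 55.0
grasp_force: 66.6
```

```bash
python3 - <<'E'
from kin import *
st(); a=snap('scene','s5');b=snap('top','t5');A=cv2.resize(a[80:280,180:420],None,fx=3,fy=3,interpolation=cv2.INTER_CUBIC);cv2.imwrite('pics/s5c.png',A)
plan(hpose([480.2,116.8],-.3,88,-3,17,-1))
E
```

```text
15.35 q [-0.297  0.685 -0.185 -1.38  -1.799 -2.262] p [480.2 119.3 190.5] R [ 0.004  1.     0.006 -0.054 -0.005  0.999  0.999 -0.004  0.054] F [-0.1 -0.2 -0.8] w 55.0 g 66.6
slide [-102.1    1.    -6.9] dr [-0.01 -0.02 -0.02]
```

View pics/s5c.png

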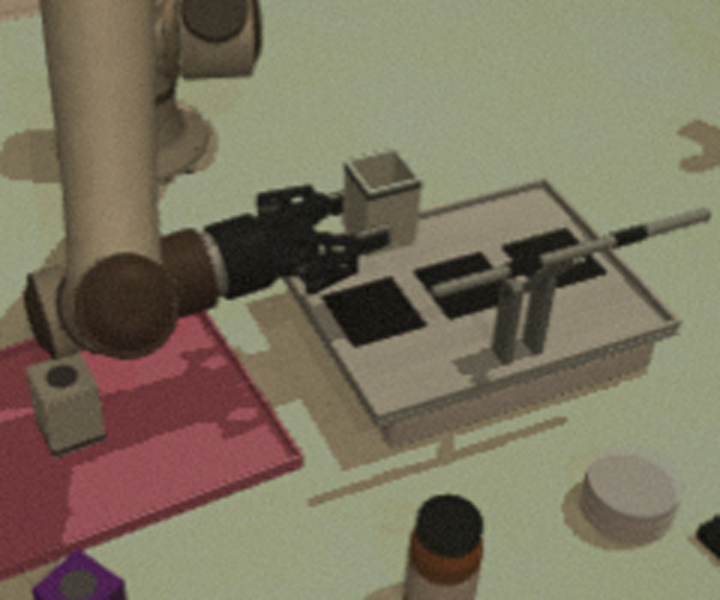

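The picture shows the jar mouth up in the grip at crop (382,195). It also shows that the wrist would come down on jar 1 (crop (62,400)) if I placed straight onto pad0. So I'll check setting it down first near the platform's rear right edge.

```bash
python3 - <<'E'
from kin import *
f1=lambda x,y:(95+(x+.5)/5-.5,145+(y+.5)/5-.5)
print('rail right edge',[np.round(at_z('top',*f1(*q),70),1) for q in((699,75),(688,560),(75,62),(37,535))])
J=np.array([472.4,-217.8])
def segbox(a,b,c,hw,top,yaw=0):
    t=np.linspace(0,1,60)[:,None]; P=a+(b-a)*t; cs,sn=np.cos(yaw),np.sin(yaw); d=P[:,:2]-c; d=np.c_[cs*d[:,0]+sn*d[:,1],-sn*d[:,0]+cs*d[:,1]]
    e=np.c_[np.maximum(abs(d)-hw,0),np.maximum(P[:,2]-top,0)]; return np.linalg.norm(e,axis=1).min()
s0=arm.read_state()['joints']
for x in(540,560,575):
  for y in (114,117):
    for yaw in(-8,0,8):
      p,q=hpose([x,y],yaw,85,-3,20,-1); s,c=ik(p,q,s0); P,T,e,w,f=fk(s,True)
      el=np.array([np.cos(s[0])*X[1]*np.sin(s[1]),np.sin(s[0])*X[1]*np.sin(s[1]),X[0]+X[1]*np.cos(s[1])])
      bx=p-T.as_matrix()[:,2]*73
      print(x,y,yaw,f'{c:.0e}',np.round(s,2),'e',np.round(e),'w',np.round(w),'jar1',[round(segbox(a,b,J,28,84,.065)) for a,b in((e,w),(w,bx),(el,e))],'purple',[round(segbox(a,b,np.array([703,-267]),35,80)) for a,b in((e,w),(el,e))],'bodyfront',np.round(bx[:2]))
E
```

```text
rail right edge [array([622.3,  52. ,  70. ]), array([357. ,  48.9,  70. ]), array([619.2, 395.2,  70. ]), array([360.5, 393.9,  70. ])]
540 114 -8 7e-29 [-0.31  0.9  -0.12 -1.45 -1.71 -2.12] e [ 633. -205.  153.] w [ 498. -181.   69.] jar1 [7, 7, 149] purple [85, 86] bodyfront [530.  41.]
540 114 0 5e-26 [-0.27  0.92 -0.02 -1.38 -1.77 -2.19] e [ 671. -189.  161.] w [ 540. -184.   69.] jar1 [42, 42, 185] purple [79, 92] bodyfront [540.  40.]
540 114 8 3e-23 [-0.23  0.94  0.06 -1.31 -1.85 -2.24] e [ 707. -169.  168.] w [ 582. -181.   69.] jar1 [83, 83, 217] purple [72, 108] bodyfront [550.  41.]
540 117 -8 3e-29 [-0.31  0.9  -0.12 -1.45 -1.7  -2.12] e [ 633. -202.  153.] w [ 498. -178.   69.] jar1 [10, 10, 150] purple [86, 86] bodyfront [530.  44.]
540 117 0 4e-26 [-0.27  0.92 -0.03 -1.38 -1.77 -2.18] e [ 671. -186.  161.] w [ 540. -181.   69.] jar1 [42, 42, 186] purple [80, 93] bodyfront [540.  43.]
540 117 8 2e-23 [-0.23  0.94  0.06 -1.31 -1.85 -2.24] e [ 707. -166.  168.] w [ 582. -178.   69.] jar1 [84, 84, 217] purple [74, 110] bodyfront [550.  44.]
560 114 -8 2e-29 [-0.31  0.91 -
[... 1145 characters left out ...]
5. -184.   69.] jar1 [77, 77, 210] purple [67, 99] bodyfront [575.  40.]
575 114 8 2e-18 [-0.23  0.96  0.15 -1.33 -1.86 -2.3 ] e [ 735. -170.  176.] w [ 617. -181.   69.] jar1 [118, 118, 238] purple [60, 114] bodyfront [585.  41.]
575 117 -8 2e-27 [-0.3   0.91 -0.04 -1.47 -1.7  -2.19] e [ 662. -201.  162.] w [ 533. -178.   69.] jar1 [36, 36, 178] purple [79, 87] bodyfront [565.  44.]
575 117 0 1e-21 [-0.26  0.94  0.06 -1.4  -1.78 -2.25] e [ 699. -187.  170.] w [ 575. -181.   69.] jar1 [77, 77, 211] purple [69, 100] bodyfront [575.  43.]
575 117 8 2e-18 [-0.22  0.96  0.15 -1.34 -1.86 -2.3 ] e [ 735. -167.  176.] w [ 617. -178.   69.] jar1 [118, 118, 239] purple [63, 116] bodyfront [585.  44.]
```

```bash
python3 - <<'E'
from kin import *
plan(hpose([570,112],0,150,-3,17,-1),hpose([570,112],0,95,-3,17,-1),hpose([570,112],0,85.5,-3,17,-1))
E
```

```text
slide [-39.7  90.6  -8. ] dr [ 0.03 -0.02 -0.02]
slide [-54.9   0.   -2.9] dr [0. 0. 0.]
slide [-9.5  0.  -0.5] dr [0. 0. 0.]
```

Request:
{"api": "step_arm", "payload": {"motion": [{"dr": [0, 0, 0], "slide": [-8, 22, -2], "jaw": 40}, {"dr": [0, 0, 0], "slide": [-16, 45, -4], "jaw": 40}, {"dr": [0, 0, 0], "slide": [-28, 68, -6], "jaw": 40}, {"dr": [0.03, -0.02, -0.02], "slide": [-40, 90.5, -8], "jaw": 40}, {"dr": [0.03, -0.02, -0.02], "slide": [-55, 90.5, -9], "jaw": 40}, {"dr": [0.03, -0.02, -0.02], "slide": [-70, 90.5, -9.5], "jaw": 40}, {"dr": [0.03, -0.02, -0.02], "slide": [-85, 90.5, -10.3], "jaw": 40}, {"dr": [0.03, -0.02, -0.02], "slide": [-94.6, 90.5, -11], "jaw": 40}]}}

```text
clock: 16.45
position: [570.0, 112.4, 94.3]
ee_rot: [0.487, 0.487, 0.513, -0.512]
contact_force: [-0.8, 0.5, -2.2]
gripper_width: 55.0
grasp_force: 66.5
```

Request:
{"api": "step_arm", "payload": {"motion": [{"dr": [0, 0, 0], "slide": [0, 0, 0], "jaw": 40}, {"dr": [0, 0, 0], "slide": [-2, 0, 0], "jaw": 40}, {"dr": [0, 0, 0], "slide": [-4, 0, 0], "jaw": 40}, {"dr": [0, 0, 0], "slide": [-6, 0, 0], "jaw": 40}, {"dr": [0, 0, 0], "slide": [-8, 0, 0], "jaw": 40}, {"dr": [0, 0, 0], "slide": [-9, 0, 0], "jaw": 40}, {"dr": [0, 0, 0], "slide": [-9, 0, 0], "jaw": 40}, {"dr": [0, 0, 0], "slide": [-9, 0, 0], "jaw": 40}]}}

```text
clock: 17.45
position: [570.5, 112.8, 86.7]
ee_rot: [0.486, 0.488, 0.514, -0.511]
contact_force: [0.1, 0.3, -1.3]
gripper_width: 54.9
grasp_force: 66.5
```

```bash
python3 - <<'E'
from kin import *
st(); plan(hpose([570,112],0,85,-3,17,-1))
E
```

```text
17.45 q [-0.266  0.932  0.047 -1.395 -1.778 -2.242] p [570.5 112.8  86.7] R [-0.003  1.     0.001 -0.051 -0.001  0.999  0.999  0.003  0.051] F [ 0.1  0.3 -1.3] w 54.9 g 66.5
slide [-1.6 -0.5  1.1] dr [0.   0.01 0.03]
```

Request:
{"api": "step_arm", "payload": {"motion": [{"dr": [0, 0, 0], "slide": [-1, 0, 0], "jaw": 40}, {"dr": [0, 0, 0], "slide": [-1.8, 0, 0], "jaw": 40}, {"dr": [0, 0, 0], "slide": [-1.8, 0, 0], "jaw": 40}, {"dr": [0, 0, 0], "slide": [-1.8, 0, 0], "jaw": 58}, {"dr": [0, 0, 0], "slide": [-1.8, 0, 0], "jaw": 62}, {"dr": [0, 0, 0], "slide": [-1.8, 0, 0], "jaw": 70}, {"dr": [0, 0, 0], "slide": [-1.8, 0, 0], "jaw": 78}, {"dr": [0, 0, 0], "slide": [-1.8, 0, 0], "jaw": 78}]}}

```text
clock: 18.45
position: [569.8, 112.8, 86.9]
ee_rot: [0.485, 0.487, 0.514, -0.513]
contact_force: [-2.1, -1.1, 8.0]
gripper_width: 78.2
grasp_force: 0.0
```

```bash
python3 - <<'E'
from kin import *
st(); p,q=hpose([570,112],0,88,-3,17,-1); u=q.apply([0,0,1])
a=(p-u*75+[0,0,3],q); b=(np.array([520.,40,260]),tool([1,0,0],[0,0,-1])); c=(np.array([570.,112,240]),b[1])
plan(a,b,c); s=arm.read_state()['joints']
for x in(a,b,c): s,cc=ik(*x,s); print(np.round(s,2),f'{cc:.0e}')
E
```

```text
18.45 q [-0.266  0.933  0.047 -1.396 -1.782 -2.24 ] p [569.8 112.8  86.9] R [-0.004  1.    -0.002 -0.055  0.002  0.999  0.999  0.004  0.055] F [-2.1 -1.1  8. ] w 78.2 g 0.0
slide [  4.3   0.1 -73.6] dr [-0.01 -0.02  0.03]
slide [172.5 -50.    9.9] dr [  0.   -11.62   0.  ]
slide [72. 50. 20.] dr [0. 0. 0.]
[-0.36  0.95  0.11 -1.33 -1.85 -2.28] 5e-24
[ 0.25  0.2  -0.12 -0.22 -1.22 -3.1 ] 5e-02
[ 0.33  0.31 -0.02 -0.26 -1.2  -3.1 ] 7e-02
```

Request:
{"api": "step_arm", "payload": {"motion": [{"dr": [0, 0, 0], "slide": [4, 0, 0], "jaw": 80}, {"dr": [0, 0, 0], "slide": [4, 0, -8], "jaw": 80}, {"dr": [0, 0, 0], "slide": [4, 0, -20], "jaw": 80}, {"dr": [0, 0, 0], "slide": [4, 0, -35], "jaw": 80}, {"dr": [0, 0, 0], "slide": [4, 0, -50], "jaw": 80}, {"dr": [0, 0, 0], "slide": [4, 0, -65], "jaw": 80}, {"dr": [0, 0, 0], "slide": [4, 0, -80], "jaw": 80}, {"dr": [0, 0, 0], "slide": [4, 0, -80], "jaw": 80}]}}

```text
clock: 19.45
position: [570.7, 31.5, 84.5]
ee_rot: [0.487, 0.488, 0.514, -0.511]
contact_force: [1.2, 0.0, 0.2]
gripper_width: 80.0
grasp_force: 0.0
```

```bash
python3 - <<'E'
from kin import *
st(); a=snap('scene','s6'); t=snap('top','t6')
s0=arm.read_state()['joints']
for y in([0,1,0],[0,-1,0],[-1,0,0]):
    q=tool(y,[0,0,-1]); 
    for p in([520,40,260],[570,112,240],[570,112,110],[481,336,120]): s,c=ik(np.array(p,float),q,[.3,.3,0,0,-1.3,-1.5]); print(y,p,np.round(s,2),f'{c:.0e}')
q=tool([0,1,0],[0,0,-1]);plan(([520,40,260],q)); q=tool([0,-1,0],[0,0,-1]);plan(([520,40,260],q))
A=cv2.resize(a[80:280,180:420],None,fx=2,fy=2,interpolation=cv2.INTER_CUBIC);B=cv2.resize(t[150:270,100:260],None,fx=3,fy=3,interpolation=cv2.INTER_CUBIC)
A=cv2.copyMakeBorder(A,0,0,0,0,0);B=B[:360,:480];cv2.imwrite('pics/m6.png',np.vstack([A[80:310],B]))
E
```

```text
19.45 q [-0.374  0.955  0.116 -1.322 -1.854 -2.273] p [570.7  31.5  84.5] R [-0.004  1.     0.002 -0.05  -0.003  0.999  0.999  0.004  0.05 ] F [1.2 0.  0.2] w 80.0 g 0.0
[0, 1, 0] [520, 40, 260] [ 0.39  0.19 -0.2  -0.   -1.19 -1.96] 9e-31
[0, 1, 0] [570, 112, 240] [ 0.47  0.3  -0.09 -0.   -1.18 -2.04] 4e-31
[0, 1, 0] [570, 112, 110] [ 0.47  0.42 -0.26 -0.   -0.88 -2.04] 2e-30
[0, 1, 0] [481, 336, 120] [ 0.89  0.42 -0.24 -0.   -0.91 -2.46] 1e-30
[0, -1, 0] [520, 40, 260] [ 0.39  0.19 -0.2  -0.   -1.19  1.18] 2e-26
[0, -1, 0] [570, 112, 240] [ 0.47  0.3  -0.09 -0.   -1.18  1.1 ] 1e-27
[0, -1, 0] [570, 112, 110] [ 0.47  0.42 -0.26 -0.   -0.88  1.1 ] 5e-25
[0, -1, 0] [481, 336, 120] [ 0.89  0.42 -0.24 -0.   -0.91  0.69] 1e-26
[-1, 0, 0] [520, 40, 260] [ 0.39  0.19 -0.2  -0.   -1.19 -0.39] 6e-24
[-1, 0, 0] [570, 112, 240] [ 0.47  0.3  -0.09 -0.   -1.18 -0.47] 6e-24
[-1, 0, 0] [570, 112, 110] [ 0.47  0.42 -0.26 -0.   -0.88 -0.47] 3e-30
[-1, 0, 0] [481, 336, 120] [ 0.89  0.42 -0.24 -0.   -0.91 -0.89] 3e-19
slide [174.9 -50.   16.1] dr [ 8.95 -8.91 -8.47]
slide [174.9 -50.   16.1] dr [-8.91 -8.95  8.49]
```

View pics/m6.png

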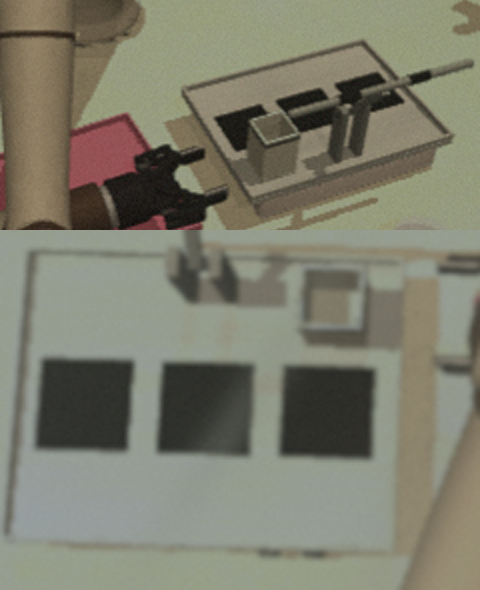

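The jar stands mouth up on the platform's rear right corner (top view, rim corners about (303,268), (367,270), (363,330), (300,328) in the montage), clear of the rail. I'll locate it and plan the change to tool down.

```bash
python3 - <<'E'
from kin import *
f=lambda x,y:(100+(x+.5)/3-.5,150+(y-230+.5)/3-.5)
w=np.array([at_z('top',*f(*c),140) for c in((303,268),(367,270),(363,330),(300,328))]); e=np.diff(w[[0,1,2,3,0]],axis=0)[:,:2]
print(np.round(w.mean(0),1),np.round(np.linalg.norm(e,axis=1),1),np.round((np.degrees(np.arctan2(e[:,1],e[:,0]))+45)%90-45,1))
st(); S=arm.read_state(); p,q=np.array(S['position']),R.from_quat(S['ee_rot'])
P,Q=np.array([560,70,270.]),tool([0,1,0],[0,0,-1]); v=(q.inv()*Q).as_rotvec()
p1=p+[0,-20,60]; plan((p1,q),((p1+P)/2,q*R.from_rotvec(v/2)),(P,Q))
s=S['joints']
for t in np.linspace(0,1,9): s,c=ik(p1+t*(P-p1),q*R.from_rotvec(t*v),s); F=fk(s,True); print(np.round(s,2),f'{c:.0e}',np.round(F[2]),np.round(F[3]))
E
```

```text
[567.  109.2 140. ] [55.1 52.9 53.8 52.9] [-0.1 -1.4 -0.1 -0. ]
19.55 q [-0.372  0.955  0.115 -1.323 -1.854 -2.273] p [570.6  32.8  84.7] R [-0.003  1.     0.001 -0.051 -0.002  0.999  0.999  0.003  0.051] F [-0.6  1.3 -0.2] w 79.9 g 0.0
slide [ 60.9   0.2 -16.9] dr [0. 0. 0.]
slide [61.1 -5.1 31.7] dr [ 4.47 -4.45 -4.24]
slide [ 55.   37.2 -19.2] dr [ 4.47 -4.45 -4.24]
[-0.4   0.86  0.12 -1.33 -1.9  -2.37] 9e-27 [ 681. -291.  244.] [ 570. -285.  129.]
[-0.33  0.8   0.19 -1.19 -1.88 -2.3 ] 1e-25 [ 710. -244.  317.] [ 611. -273.  195.]
[-0.25  0.73  0.24 -1.05 -1.85 -2.23] 6e-24 [ 725. -186.  386.] [ 643. -247.  264.]
[-0.16  0.65  0.26 -0.89 -1.81 -2.15] 2e-22 [ 724. -118.  449.] [ 662. -209.  334.]
[-0.06  0.58  0.26 -0.73 -1.73 -2.08] 1e-20 [708. -45. 501.] [ 667. -161.  400.]
[ 0.04  0.5   0.22 -0.56 -1.64 -2.02] 3e-30 [676.  30. 541.] [ 659. -106.  459.]
[ 0.16  0.42  0.16 -0.39 -1.52 -1.97] 1e-29 [629. 102. 567.] [637. -46. 508.]
[ 0.28  0.34  0.05 -0.2  -1.38 -1.96] 1e-27 [568. 166. 576.] [604.  14. 545.]
[ 0.41  0.26 -0.08 -0.   -1.23 -1.98] 6e-23 [496. 216. 568.] [560.  70. 568.]
```

Request:
{"api": "step_arm", "payload": {"motion": [{"dr": [0, 0, 0], "slide": [5, 0, -6], "jaw": 80}, {"dr": [0, 0, 0], "slide": [20, 0, -12], "jaw": 80}, {"dr": [0, 0, 0], "slide": [40, 0, -17], "jaw": 80}, {"dr": [0, 0, 0], "slide": [61, 0, -17], "jaw": 80}, {"dr": [0.9, -0.9, -0.85], "slide": [74, 0, -12], "jaw": 80}, {"dr": [1.8, -1.8, -1.7], "slide": [86, -1, -5], "jaw": 80}, {"dr": [2.7, -2.7, -2.5], "slide": [98, -3, 2], "jaw": 80}, {"dr": [3.6, -3.6, -3.4], "slide": [110, -4, 9], "jaw": 80}]}}

```text
clock: 20.55
position: [566.3, 36.3, 197.2]
ee_rot: [0.353, 0.776, 0.371, -0.369]
contact_force: [-0.3, -0.1, 0.4]
gripper_width: 80.4
grasp_force: 0.0
```

```bash
python3 - <<'E'
from kin import *
st(); Q=tool([0,1,0],[0,0,-1]); plan(([569,90,265],Q),([569,110.5,130],Q),([569,110.5,116],Q))
E
```

```text
20.55 q [-0.171  0.653  0.264 -0.918 -1.817 -2.179] p [566.3  36.3 197.2] R [-0.479  0.821 -0.311  0.274  0.476  0.835  0.834  0.315 -0.453] F [-0.3 -0.1  0.4] w 80.4 g 0.0
slide [70.  49.1 13.3] dr [ 5.74 -5.72 -5.47]
slide [  0.   20.5 135. ] dr [0. 0. 0.]
slide [ 0.  0. 14.] dr [0. 0. 0.]
```

Request:
{"api": "step_arm", "payload": {"motion": [{"dr": [0.72, -0.72, -0.68], "slide": [10, 5, 2], "jaw": 84}, {"dr": [1.44, -1.43, -1.37], "slide": [20, 10, 3], "jaw": 84}, {"dr": [2.15, -2.15, -2.05], "slide": [30, 18, 5], "jaw": 84}, {"dr": [2.87, -2.86, -2.74], "slide": [40, 24, 7], "jaw": 84}, {"dr": [3.59, -3.58, -3.42], "slide": [50, 31, 8], "jaw": 84}, {"dr": [4.3, -4.29, -4.1], "slide": [60, 37, 10], "jaw": 84}, {"dr": [5.02, -5, -4.79], "slide": [65, 43, 12], "jaw": 84}, {"dr": [5.74, -5.72, -5.47], "slide": [70, 49, 13], "jaw": 84}]}}

```text
clock: 21.55
position: [569.0, 90.0, 265.4]
ee_rot: [0.0, 1.0, 0.002, 0.0]
contact_force: [0.5, -1.2, 0.2]
gripper_width: 84.1
grasp_force: 0.0
```

Request:
{"api": "step_arm", "payload": {"motion": [{"dr": [0, 0, 0], "slide": [0, 10, 10], "jaw": 84}, {"dr": [0, 0, 0], "slide": [0, 20.5, 30], "jaw": 84}, {"dr": [0, 0, 0], "slide": [0, 20.5, 50], "jaw": 84}, {"dr": [0, 0, 0], "slide": [0, 20.5, 70], "jaw": 84}, {"dr": [0, 0, 0], "slide": [0, 20.5, 85], "jaw": 84}, {"dr": [0, 0, 0], "slide": [0, 20.5, 90], "jaw": 84}, {"dr": [0, 0, 0], "slide": [0, 20.5, 90], "jaw": 84}, {"dr": [0, 0, 0], "slide": [0, 20.5, 90], "jaw": 84}]}}

```text
clock: 22.55
position: [569.4, 110.4, 173.9]
ee_rot: [0.002, 1.0, 0.002, -0.002]
contact_force: [-0.6, 0.3, 1.1]
gripper_width: 83.9
grasp_force: 0.0
```

```bash
python3 - <<'E'
from kin import *
st(); Q=tool([0,1,0],[0,0,-1]); plan(([569,110.5,112],Q))
E
```

```text
22.55 q [ 0.467  0.357 -0.184 -0.007 -1.032 -2.037] p [569.4 110.4 173.9] R [-1.     0.003 -0.004  0.003  1.     0.005  0.004  0.005 -1.   ] F [-0.6  0.3  1.1] w 83.9 g 0.0
slide [ 0.1 -0.2 61.9] dr [ 0.04 -0.03 -0.02]
```

Request:
{"api": "step_arm", "payload": {"motion": [{"dr": [0.04, -0.03, -0.02], "slide": [0, 0, 15], "jaw": 84}, {"dr": [0.04, -0.03, -0.02], "slide": [0, 0, 32], "jaw": 84}, {"dr": [0.04, -0.03, -0.02], "slide": [0, 0, 50], "jaw": 84}, {"dr": [0.04, -0.03, -0.02], "slide": [0, 0, 66], "jaw": 84}, {"dr": [0.04, -0.03, -0.02], "slide": [0, 0, 79], "jaw": 84}, {"dr": [0.04, -0.03, -0.02], "slide": [0, 0, 79], "jaw": 70}, {"dr": [0.04, -0.03, -0.02], "slide": [0, 0, 79], "jaw": 55}, {"dr": [0.04, -0.03, -0.02], "slide": [0, 0, 79], "jaw": 40}]}}

```text
clock: 23.55
position: [569.0, 110.8, 94.8]
ee_rot: [-0.0, 1.0, -0.0, -0.0]
contact_force: [0.1, 0.3, -0.2]
gripper_width: 55.2
grasp_force: 63.5
```

Request:
{"api": "step_arm", "payload": {"motion": [{"dr": [0, 0, 0], "slide": [0, 0, 0], "jaw": 40}, {"dr": [0, 0, 0], "slide": [0, 0, 0], "jaw": 40}, {"dr": [0, 0, 0], "slide": [0, 0, 0], "jaw": 40}, {"dr": [0, 0, 0], "slide": [0, 0, 0], "jaw": 40}, {"dr": [0, 0, 0], "slide": [0, 0, 0], "jaw": 40}, {"dr": [0, 0, 0], "slide": [0, 0, -5], "jaw": 40}, {"dr": [0, 0, 0], "slide": [0, 0, -15], "jaw": 40}, {"dr": [0, 0, 0], "slide": [0, 0, -30], "jaw": 40}]}}

```text
clock: 24.55
position: [567.9, 110.3, 124.2]
ee_rot: [0.0, 1.0, -0.001, -0.002]
contact_force: [0.8, -0.2, -1.8]
gripper_width: 55.5
grasp_force: 63.5
```

```bash
python3 - <<'E'
from kin import *
st(); t=snap('top','t7')
Q=tool([0,1,0],[0,0,-1]); plan(([483,337.4,140],Q))
E
```

```text
24.55 q [ 0.472  0.406 -0.251  0.    -0.918 -2.043] p [567.9 110.3 124.2] R [-1.     0.    -0.004  0.     1.    -0.002  0.004 -0.002 -1.   ] F [ 0.8 -0.2 -1.8] w 55.5 g 63.5
slide [ 86.5 226.5 -13.2] dr [-0.    0.01  0.  ]
```

Request:
{"api": "step_arm", "payload": {"motion": [{"dr": [0, 0, 0], "slide": [20, 10, -4], "jaw": 40}, {"dr": [0, 0, 0], "slide": [50, 35, -8], "jaw": 40}, {"dr": [0, 0, 0], "slide": [75, 65, -12], "jaw": 40}, {"dr": [0, 0, 0], "slide": [87, 105, -14], "jaw": 40}, {"dr": [0, 0, 0], "slide": [87, 145, -14], "jaw": 40}, {"dr": [0, 0, 0], "slide": [87, 185, -14], "jaw": 40}, {"dr": [0, 0, 0], "slide": [87, 215, -14], "jaw": 40}, {"dr": [0, 0, 0], "slide": [87, 226.8, -14], "jaw": 40}]}}

```text
clock: 25.6
position: [481.4, 339.1, 138.3]
ee_rot: [-0.001, 1.0, -0.0, -0.001]
contact_force: [0.1, 0.1, -1.9]
gripper_width: 55.6
grasp_force: 63.8
```

Request:
{"api": "step_arm", "payload": {"motion": [{"dr": [0, 0, 0], "slide": [0, 0, 0], "jaw": 40}, {"dr": [0, 0, 0], "slide": [0, 0, 0], "jaw": 40}, {"dr": [0, 0, 0], "slide": [0, 0, 0], "jaw": 40}, {"dr": [0, 0, 0], "slide": [0, 0, 8], "jaw": 40}, {"dr": [0, 0, 0], "slide": [0, 0, 16], "jaw": 40}, {"dr": [0, 0, 0], "slide": [0, 0, 24], "jaw": 40}, {"dr": [0, 0, 0], "slide": [0, 0, 30], "jaw": 40}, {"dr": [0, 0, 0], "slide": [0, 0, 30], "jaw": 40}]}}

```text
clock: 26.6
position: [481.2, 337.1, 107.2]
ee_rot: [-0.0, 1.0, -0.001, -0.001]
contact_force: [0.4, -0.5, -0.9]
gripper_width: 55.8
grasp_force: 63.8
```

```bash
python3 - <<'E'
from kin import *
st(); Q=tool([0,1,0],[0,0,-1]); plan(([481.8,337.4,97],Q))
E
```

```text
26.6 q [ 8.860e-01  4.390e-01 -2.470e-01 -1.000e-03 -8.890e-01 -2.457e+00] p [481.2 337.1 107.2] R [-1.    -0.    -0.003 -0.     1.    -0.003  0.003 -0.003 -1.   ] F [ 0.4 -0.5 -0.9] w 55.8 g 63.8
slide [-0.6  0.3 10.2] dr [-0.02 -0.02  0.  ]
```

Request:
{"api": "step_arm", "payload": {"motion": [{"dr": [0, 0, 0], "slide": [-0.5, 0.3, 3], "jaw": 40}, {"dr": [0, 0, 0], "slide": [-0.5, 0.3, 6], "jaw": 40}, {"dr": [0, 0, 0], "slide": [-0.5, 0.3, 8], "jaw": 40}, {"dr": [0, 0, 0], "slide": [-0.5, 0.3, 9.5], "jaw": 40}, {"dr": [0, 0, 0], "slide": [-0.5, 0.3, 9.5], "jaw": 40}, {"dr": [0, 0, 0], "slide": [-0.5, 0.3, 9.5], "jaw": 58}, {"dr": [0, 0, 0], "slide": [-0.5, 0.3, 9.5], "jaw": 65}, {"dr": [0, 0, 0], "slide": [-0.5, 0.3, 9.5], "jaw": 80}]}}

```text
clock: 27.6
position: [482.1, 337.8, 98.7]
ee_rot: [-0.0, 1.0, -0.001, -0.001]
contact_force: [1.2, -0.2, 0.0]
gripper_width: 79.9
grasp_force: 0.0
```

Request:
{"api": "step_arm", "payload": {"motion": [{"dr": [0, 0, 0], "slide": [0, 0, 0], "jaw": 84}, {"dr": [0, 0, 0], "slide": [0, 0, 0], "jaw": 84}, {"dr": [0, 0, 0], "slide": [0, 0, -20], "jaw": 84}, {"dr": [0, 0, 0], "slide": [0, 0, -50], "jaw": 84}, {"dr": [0, 0, 0], "slide": [0, 0, -90], "jaw": 84}, {"dr": [0, 0, 0], "slide": [0, -40, -130], "jaw": 84}, {"dr": [0, 0, 0], "slide": [0, -90, -150], "jaw": 84}, {"dr": [0, 0, 0], "slide": [0, -140, -160], "jaw": 84}]}}

```text
clock: 28.6
position: [482.4, 196.9, 260.3]
ee_rot: [-0.0, 1.0, 0.0, 0.0]
contact_force: [0.1, -0.3, -0.3]
gripper_width: 84.1
grasp_force: 0.0
```

```bash
python3 - <<'E'
from kin import *
st(); 
Q=tool([-1,0,0],[0,0,-1]); plan(([480,60,330],Q))
P,Q=hpose([472.4,-217.8],3.7,200,3,17,1); plan((P,Q))
E
```

```text
28.6 q [ 0.699  0.186 -0.197  0.    -1.187 -2.27 ] p [482.4 196.9 260.3] R [-1.    -0.001  0.001 -0.001  1.     0.    -0.001  0.    -1.   ] F [ 0.1 -0.3 -0.3] w 84.1 g 0.0
slide [   2.5 -136.9  -69.7] dr [-0.000e+00  1.000e-02 -1.124e+01]
slide [  10.5 -412.7   60.3] dr [-8.71 -8.17 -9.17]
```

Request:
{"api": "step_arm", "payload": {"motion": [{"dr": [0, 0, -1.34], "slide": [0, -17, -9], "jaw": 84}, {"dr": [0, 0, -2.67], "slide": [0, -34, -18], "jaw": 84}, {"dr": [0, 0, -4], "slide": [0, -51, -27], "jaw": 84}, {"dr": [0, 0, -5.3], "slide": [0, -68, -35], "jaw": 84}, {"dr": [0, 0, -6.6], "slide": [0, -85, -44], "jaw": 84}, {"dr": [0, 0, -7.9], "slide": [0, -102, -53], "jaw": 84}, {"dr": [0, 0, -9.2], "slide": [0, -120, -62], "jaw": 84}, {"dr": [0, 0, -10.5], "slide": [0, -137, -70], "jaw": 84}]}}

```text
clock: 29.6
position: [482.1, 60.4, 329.3]
ee_rot: [-0.671, 0.741, -0.0, -0.001]
contact_force: [0.4, 0.5, -0.2]
gripper_width: 84.1
grasp_force: 0.0
```

```bash
python3 - <<'E'
from kin import *
t=snap('top','t8'); st()
A=cv2.resize(t[185:245,310:400],None,fx=6,fy=6,interpolation=cv2.INTER_CUBIC); B=cv2.resize(t[185:235,105:230],None,fx=4.32,fy=4.32,interpolation=cv2.INTER_CUBIC)
print(A.shape,B.shape); cv2.imwrite('pics/m8.png',np.vstack([A,B[:,:540]]))
P,Q=hpose([472.4,-217.8],3.7,200,3,17,1); plan((P,Q))
S=arm.read_state(); p,q=np.array(S['position']),R.from_quat(S['ee_rot']); v=(q.inv()*Q).as_rotvec(); s=S['joints']
for t in np.linspace(0,1,6): s,c=ik(p+t*(P-p),q*R.from_rotvec(t*v),s); F=fk(s,True); print(np.round(s,2),f'{c:.0e}',np.round(F[2]),np.round(F[3]))
E
```

```text
29.65 q [ 0.458  0.085 -0.143  0.002 -1.343 -0.554] p [482.5  59.1 330.5] R [-0.095 -0.995  0.001 -0.995  0.095 -0.002  0.001 -0.001 -1.   ] F [ 0.1 -1.   1.1] w 83.6 g 0.0
(360, 540, 3) (216, 540, 3)
slide [274.5 -16.  131. ] dr [ -0.87 -10.86  -0.91]
[ 0.46  0.09 -0.14  0.   -1.34 -0.55] 3e-30 [412. 203. 628.] [482.  60. 628.]
[ 0.14  0.11 -0.1  -0.31 -1.33 -0.14] 3e-19 [468.  67. 636.] [480. -85. 589.]
[-0.18  0.22 -0.02 -0.6  -1.48  0.24] 2e-21 [525. -94. 610.] [ 480. -221.  523.]
[-0.43  0.4   0.06 -0.8  -1.7   0.5 ] 3e-28 [ 563. -255.  543.] [ 482. -341.  435.]
[-0.59  0.6   0.17 -0.94 -1.93  0.65] 9e-31 [ 584. -392.  447.] [ 486. -440.  330.]
[-0.7   0.81  0.29 -1.07 -2.18  0.7 ] 4e-30 [ 594. -499.  337.] [ 491. -512.  215.]
```

View pics/m8.png

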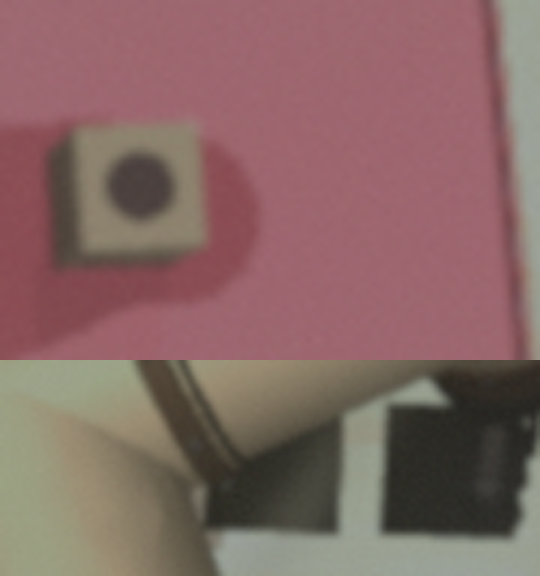

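Jar 1's disc is at crop (141,186), so it has not moved. The arm hides pad2 in this view. Next I move above jar 1.

Request:
{"api": "step_arm", "payload": {"motion": [{"dr": [-0.1, -1.3, -0.1], "slide": [34, -2, 16], "jaw": 84}, {"dr": [-0.2, -2.6, -0.2], "slide": [68, -4, 32], "jaw": 84}, {"dr": [-0.3, -3.9, -0.3], "slide": [102, -6, 48], "jaw": 84}, {"dr": [-0.42, -5.2, -0.43], "slide": [137, -8, 65], "jaw": 84}, {"dr": [-0.52, -6.5, -0.54], "slide": [171, -10, 82], "jaw": 84}, {"dr": [-0.62, -7.8, -0.65], "slide": [205, -12, 98], "jaw": 84}, {"dr": [-0.73, -9.1, -0.76], "slide": [240, -14, 115], "jaw": 84}, {"dr": [-0.83, -10.4, -0.87], "slide": [274, -16, 131], "jaw": 84}]}}

```text
clock: 30.65
position: [469.3, -215.3, 197.4]
ee_rot: [0.538, -0.516, -0.484, -0.458]
contact_force: [1.2, -0.4, 0.7]
gripper_width: 83.9
grasp_force: 0.0
```

```bash
python3 - <<'E'
from kin import *
st(); plan(hpose([472.4,-217.8],3.7,85,3,17,1))
E
```

```text
30.65 q [-0.697  0.788  0.27  -1.038 -2.13   0.711] p [ 469.3 -215.3  197.4] R [-0.002 -0.999 -0.048 -0.111 -0.048  0.993 -0.994  0.007 -0.111] F [ 1.2 -0.4  0.7] w 83.9 g 0.0
slide [111.8  -3.7  11.8] dr [-0.12 -0.42 -0.06]
```

Request:
{"api": "step_arm", "payload": {"motion": [{"dr": [-0.12, -0.42, -0.06], "slide": [5, -3.5, 0], "jaw": 84}, {"dr": [-0.12, -0.42, -0.06], "slide": [30, -3.5, 3], "jaw": 84}, {"dr": [-0.12, -0.42, -0.06], "slide": [55, -3.5, 6], "jaw": 84}, {"dr": [-0.12, -0.42, -0.06], "slide": [80, -3.5, 8.5], "jaw": 84}, {"dr": [-0.12, -0.42, -0.06], "slide": [100, -3.5, 11], "jaw": 84}, {"dr": [-0.12, -0.42, -0.06], "slide": [112, -3.5, 12], "jaw": 84}, {"dr": [-0.12, -0.42, -0.06], "slide": [112, -3.5, 12], "jaw": 84}, {"dr": [-0.12, -0.42, -0.06], "slide": [112, -3.5, 12], "jaw": 84}]}}

```text
clock: 31.65
position: [472.4, -214.6, 86.2]
ee_rot: [0.532, -0.497, -0.501, -0.469]
contact_force: [-1.1, -0.1, 0.9]
gripper_width: 84.2
grasp_force: 0.0
```

```bash
python3 - <<'E'
from kin import *
st(); plan(hpose([472.8,-217.4],3.7,59,3,17,1))
E
```

```text
31.65 q [-0.68   0.975  0.275 -0.989 -2.072  0.877] p [ 472.4 -214.6   86.2] R [ 0.005 -0.998 -0.066 -0.059 -0.066  0.996 -0.998 -0.001 -0.059] F [-1.1 -0.1  0.9] w 84.2 g 0.0
slide [27.4 -0.2  0.8] dr [ 0.01 -0.05  0.01]
```

Request:
{"api": "step_arm", "payload": {"motion": [{"dr": [0, -0.05, 0], "slide": [10, 0, 0], "jaw": 84}, {"dr": [0, -0.05, 0], "slide": [20, 0, 0.5], "jaw": 84}, {"dr": [0, -0.05, 0], "slide": [27.5, 0, 0.8], "jaw": 84}, {"dr": [0, -0.05, 0], "slide": [27.5, 0, 0.8], "jaw": 75}, {"dr": [0, -0.05, 0], "slide": [27.5, 0, 0.8], "jaw": 65}, {"dr": [0, -0.05, 0], "slide": [27.5, 0, 0.8], "jaw": 40}, {"dr": [0, -0.05, 0], "slide": [27.5, 0, 0.8], "jaw": 40}, {"dr": [0, -0.05, 0], "slide": [27.5, 0, 0.8], "jaw": 40}]}}

```text
clock: 32.65
position: [472.3, -215.2, 58.3]
ee_rot: [0.529, -0.495, -0.503, -0.471]
contact_force: [0.3, -1.0, 0.4]
gripper_width: 54.7
grasp_force: 66.4
```

Request:
{"api": "step_arm", "payload": {"motion": [{"dr": [0, 0, 0], "slide": [0, 0, 0], "jaw": 40}, {"dr": [0, 0, 0], "slide": [-10, 0, -0.5], "jaw": 40}, {"dr": [0, 0, 0], "slide": [-30, 0, -1.5], "jaw": 40}, {"dr": [0, 0, 0], "slide": [-55, 0, -3], "jaw": 40}, {"dr": [0, 0, 0], "slide": [-80, 0, -4], "jaw": 40}, {"dr": [0, 0, 0], "slide": [-105, 0, -5], "jaw": 40}, {"dr": [0, 0, 0], "slide": [-130, 0, -7], "jaw": 40}, {"dr": [0, 0, 0], "slide": [-142, 0, -7.5], "jaw": 40}]}}

```text
clock: 33.65
position: [472.2, -215.6, 203.1]
ee_rot: [0.531, -0.495, -0.501, -0.471]
contact_force: [0.4, 0.4, -1.4]
gripper_width: 55.1
grasp_force: 66.5
```

```bash
python3 - <<'E'
from kin import *
st()
S=arm.read_state(); p,q=np.array(S['position']),R.from_quat(S['ee_rot']); P,Q=hpose([482,117],-.3,190,-3,17,-1)
sl=(q.inv()*Q).as_rotvec(); sl*=(1-2*np.pi/np.linalg.norm(sl)) if sl[2]<0 else 1; print(sl)
w=[(p+(P-p)*k/3,q*R.from_rotvec(sl*k/3)) for k in range(1,4)]
plan(*w); s=S['joints']
for t in np.linspace(0,1,7):
    s,c=ik(p+t*(P-p),q*R.from_rotvec(t*sl),s); f=fk(s,True); print(np.round(s,2),f'{c:.0e}',np.round(f[2]),np.round(f[3]))
E
```

```text
33.65 q [-0.699  0.81   0.292 -1.076 -2.182  0.702] p [ 472.2 -215.6  203.1] R [ 0.007 -0.998 -0.066 -0.054 -0.066  0.996 -0.999 -0.003 -0.054] F [ 0.4  0.4 -1.4] w 55.1 g 66.5
[-0.16670492 -0.11211991  3.13851308]
slide [ -1.6 -10.6 111.2] dr [-0.4  -0.27  7.49]
slide [ -9.5 -11.  110.7] dr [-0.4  -0.27  7.49]
slide [-13.8  -4.3 110.7] dr [-0.4  -0.27  7.49]
[-0.7   0.81  0.29 -1.08 -2.18  0.7 ] 8e-31 [ 594. -499.  341.] [ 492. -512.  219.]
[-0.63  0.78  0.2  -1.1  -2.13  0.21] 5e-24 [ 606. -443.  328.] [ 500. -456.  210.]
[-0.57  0.77  0.12 -1.13 -2.08 -0.28] 5e-24 [ 614. -390.  313.] [ 503. -400.  198.]
[-0.5   0.75  0.03 -1.19 -2.03 -0.77] 7e-23 [ 616. -339.  298.] [ 502. -345.  186.]
[-0.44  0.73 -0.04 -1.25 -1.96 -1.27] 1e-20 [ 614. -288.  286.] [ 496. -289.  178.]
[-0.37  0.71 -0.12 -1.31 -1.88 -1.76] 3e-30 [ 609. -237.  278.] [ 488. -234.  174.]
[-0.3   0.69 -0.18 -1.38 -1.8  -2.26] 3e-26 [ 604. -184.  276.] [ 480. -178.  175.]
```

Request:
{"api": "step_arm", "payload": {"motion": [{"dr": [-0.05, -0.03, 0.94], "slide": [-0.2, -1.3, 14], "jaw": 40}, {"dr": [-0.1, -0.07, 1.87], "slide": [-0.4, -2.6, 28], "jaw": 40}, {"dr": [-0.15, -0.1, 2.81], "slide": [-0.6, -4, 42], "jaw": 40}, {"dr": [-0.2, -0.13, 3.75], "slide": [-0.8, -5.3, 56], "jaw": 40}, {"dr": [-0.25, -0.17, 4.68], "slide": [-1, -6.6, 70], "jaw": 40}, {"dr": [-0.3, -0.2, 5.62], "slide": [-1.2, -8, 84], "jaw": 40}, {"dr": [-0.35, -0.23, 6.55], "slide": [-1.4, -9.3, 98], "jaw": 40}, {"dr": [-0.4, -0.27, 7.49], "slide": [-1.6, -10.6, 111], "jaw": 40}]}}

```text
clock: 34.65
position: [475.4, -103.4, 196.6]
ee_rot: [-0.213, 0.672, 0.694, 0.15]
contact_force: [0.1, -0.7, -0.6]
gripper_width: 55.1
grasp_force: 66.6
```

Request:
{"api": "step_arm", "payload": {"motion": [{"dr": [-0.05, -0.03, 0.94], "slide": [-1.2, -1.4, 14], "jaw": 40}, {"dr": [-0.1, -0.07, 1.87], "slide": [-2.4, -2.8, 28], "jaw": 40}, {"dr": [-0.15, -0.1, 2.81], "slide": [-3.6, -4.1, 42], "jaw": 40}, {"dr": [-0.2, -0.13, 3.75], "slide": [-4.8, -5.5, 55], "jaw": 40}, {"dr": [-0.25, -0.17, 4.68], "slide": [-6, -6.9, 69], "jaw": 40}, {"dr": [-0.3, -0.2, 5.62], "slide": [-7.1, -8.3, 83], "jaw": 40}, {"dr": [-0.35, -0.23, 6.55], "slide": [-8.3, -9.6, 97], "jaw": 40}, {"dr": [-0.4, -0.27, 7.49], "slide": [-9.5, -11, 111], "jaw": 40}]}}

```text
clock: 35.65
position: [478.6, 8.4, 192.6]
ee_rot: [0.159, 0.667, 0.697, -0.21]
contact_force: [0.7, -1.2, -2.1]
gripper_width: 54.9
grasp_force: 66.6
```

Request:
{"api": "step_arm", "payload": {"motion": [{"dr": [-0.05, -0.03, 0.94], "slide": [-1.7, -0.5, 14], "jaw": 40}, {"dr": [-0.1, -0.07, 1.87], "slide": [-3.4, -1, 28], "jaw": 40}, {"dr": [-0.15, -0.1, 2.81], "slide": [-5.2, -1.6, 42], "jaw": 40}, {"dr": [-0.2, -0.13, 3.75], "slide": [-6.9, -2.2, 55], "jaw": 40}, {"dr": [-0.25, -0.17, 4.68], "slide": [-8.6, -2.7, 69], "jaw": 40}, {"dr": [-0.3, -0.2, 5.62], "slide": [-10.3, -3.2, 83], "jaw": 40}, {"dr": [-0.35, -0.23, 6.55], "slide": [-12, -3.8, 97], "jaw": 40}, {"dr": [-0.4, -0.27, 7.49], "slide": [-13.8, -4.3, 111], "jaw": 40}]}}

```text
clock: 36.65
position: [481.9, 120.1, 188.6]
ee_rot: [-0.489, -0.483, -0.514, 0.514]
contact_force: [0.4, -0.1, -0.1]
gripper_width: 55.2
grasp_force: 66.6
```

```bash
python3 - <<'E'
from kin import *
st(); plan(hpose([482,116.5],-.3,97,-3,17,-1))
a=snap('scene','s9');t=snap('top','t9')
A=cv2.resize(a[100:260,200:400],None,fx=3,fy=3,interpolation=cv2.INTER_CUBIC); cv2.imwrite('pics/m9.png',A)
E
```

```text
36.65 q [-0.295  0.69  -0.182 -1.383 -1.798 -2.263] p [481.9 120.1 188.6] R [ 0.007  1.     0.006 -0.056 -0.006  0.998  0.998 -0.007  0.055] F [ 0.4 -0.1 -0.1] w 55.2 g 66.6
slide [-91.3   0.7  -6.7] dr [ 0.01 -0.02 -0.05]
```

View pics/m9.png

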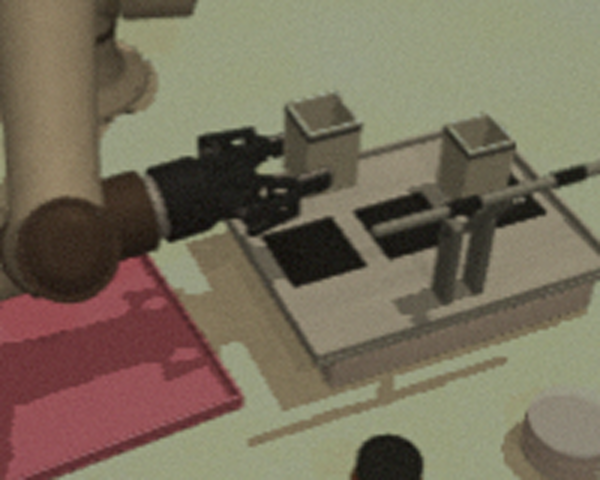

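The second jar is held mouth up above pad0 at crop (325,140), and the first stands on pad2 at (478,165). Lowering now.

Request:
{"api": "step_arm", "payload": {"motion": [{"dr": [0, 0, -0.05], "slide": [-12, 0.5, -1], "jaw": 40}, {"dr": [0, 0, -0.05], "slide": [-26, 0.5, -2], "jaw": 40}, {"dr": [0, 0, -0.05], "slide": [-40, 0.5, -2], "jaw": 40}, {"dr": [0, 0, -0.05], "slide": [-54, 0.5, -3], "jaw": 40}, {"dr": [0, 0, -0.05], "slide": [-68, 0.5, -4], "jaw": 40}, {"dr": [0, 0, -0.05], "slide": [-80, 0.5, -5], "jaw": 40}, {"dr": [0, 0, -0.05], "slide": [-88, 0.5, -5.5], "jaw": 40}, {"dr": [0, 0, -0.05], "slide": [-91, 0.5, -5.7], "jaw": 40}]}}

```text
clock: 37.75
position: [482.2, 119.1, 96.7]
ee_rot: [0.486, 0.485, 0.516, -0.511]
contact_force: [-0.4, -0.5, -0.6]
gripper_width: 54.9
grasp_force: 66.6
```

Request:
{"api": "step_arm", "payload": {"motion": [{"dr": [0, 0, 0], "slide": [0, 0, 0], "jaw": 40}, {"dr": [0, 0, 0], "slide": [0, 0, 0], "jaw": 40}, {"dr": [0, 0, 0], "slide": [-2, 0, 0], "jaw": 40}, {"dr": [0, 0, 0], "slide": [-4, 0, 0], "jaw": 40}, {"dr": [0, 0, 0], "slide": [-6, 0, 0], "jaw": 40}, {"dr": [0, 0, 0], "slide": [-7, 0, 0], "jaw": 40}, {"dr": [0, 0, 0], "slide": [-7, 0, 0], "jaw": 40}, {"dr": [0, 0, 0], "slide": [-7, 0, 0], "jaw": 40}]}}

```text
clock: 38.75
position: [482.2, 119.4, 90.9]
ee_rot: [0.486, 0.485, 0.517, -0.511]
contact_force: [1.7, -2.3, 5.3]
gripper_width: 55.0
grasp_force: 66.6
```

```bash
python3 - <<'E'
from kin import *
st(); plan(hpose([482.3,117.5],-.3,88,-3,17,-1))
E
```

```text
38.75 q [-0.287  0.887 -0.166 -1.353 -1.759 -2.072] p [482.2 119.4  90.9] R [-0.005  1.     0.006 -0.057 -0.006  0.998  0.998  0.005  0.057] F [ 1.7 -2.3  5.3] w 55.0 g 66.6
slide [-2.8  0.1 -0.1] dr [ 0.   -0.03  0.04]
```

Request:
{"api": "step_arm", "payload": {"motion": [{"dr": [0, -0.03, 0], "slide": [-0.8, 0, 0], "jaw": 40}, {"dr": [0, -0.03, 0], "slide": [-1.5, 0, 0], "jaw": 40}, {"dr": [0, -0.03, 0], "slide": [-1.5, 0, 0], "jaw": 40}, {"dr": [0, -0.03, 0], "slide": [-1.5, 0, 0], "jaw": 57}, {"dr": [0, -0.03, 0], "slide": [-1.5, 0, 0], "jaw": 60}, {"dr": [0, -0.03, 0], "slide": [-1.5, 0, 0], "jaw": 68}, {"dr": [0, -0.03, 0], "slide": [-1.5, 0, 0], "jaw": 78}, {"dr": [0, -0.03, 0], "slide": [-1.5, 0, 0], "jaw": 78}]}}

```text
clock: 39.75
position: [482.1, 119.3, 89.0]
ee_rot: [0.487, 0.487, 0.515, -0.51]
contact_force: [-0.7, -3.1, 3.9]
gripper_width: 77.9
grasp_force: 0.0
```

Request:
{"api": "step_arm", "payload": {"motion": [{"dr": [0, 0, 0], "slide": [4, 0, 0], "jaw": 80}, {"dr": [0, 0, 0], "slide": [4, 0, -8], "jaw": 80}, {"dr": [0, 0, 0], "slide": [4, 0, -20], "jaw": 80}, {"dr": [0, 0, 0], "slide": [4, 0, -35], "jaw": 80}, {"dr": [0, 0, 0], "slide": [4, 0, -50], "jaw": 80}, {"dr": [0, 0, 0], "slide": [4, 0, -65], "jaw": 80}, {"dr": [0, 0, 0], "slide": [10, 0, -80], "jaw": 80}, {"dr": [0, 0, 0], "slide": [30, 0, -90], "jaw": 80}]}}

```text
clock: 40.75
position: [481.5, 27.1, 114.2]
ee_rot: [0.488, 0.486, 0.515, -0.511]
contact_force: [-0.2, -0.4, -0.4]
gripper_width: 80.0
grasp_force: 0.0
```

```bash
python3 - <<'E'
from kin import *
st(); t=snap('top','t10'); t=snap('top','t10b')
B=cv2.resize(t[178:234,108:232],None,fx=6.4,fy=6.4,interpolation=cv2.INTER_CUBIC); print(B.shape); cv2.imwrite('pics/m10.png',B)
E
```

```text
40.75 q [-0.423  0.857 -0.094 -1.255 -1.851 -2.153] p [481.5  27.1 114.2] R [-0.003  1.     0.007 -0.052 -0.007  0.999  0.999  0.002  0.052] F [-0.2 -0.4 -0.4] w 80.0 g 0.0
(358, 794, 3)
```

View pics/m10.png

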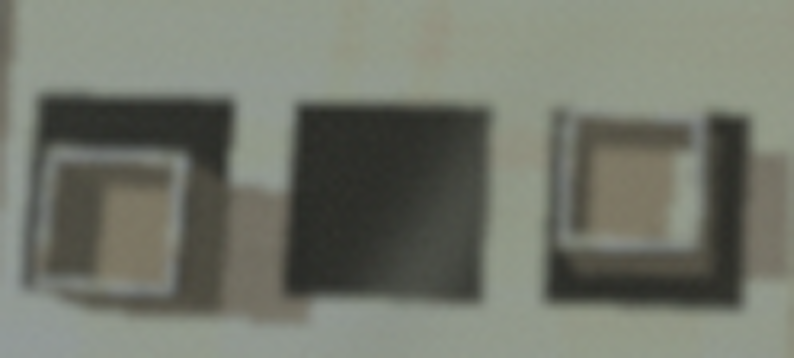

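The jar on pad2 (rim corners (50,150), (190,152), (178,295), (38,292)) sits lower in the picture than the one on pad0 ((570,115), (708,118), (702,248), (562,247)). It may have been knocked aside, so I'll measure both.

```bash
python3 - <<'E'
from kin import *
f=lambda x,y:(108+(x+.5)/6.4-.5,178+(y+.5)/6.4-.5)
def m(n,c,z):
    w=np.array([at_z('top',*f(*q),z) for q in c]); e=np.diff(w[[0,1,2,3,0]],axis=0)[:,:2]
    print(n,np.round(w.mean(0),1),np.round(np.linalg.norm(e,axis=1),1),np.round((np.degrees(np.arctan2(e[:,1],e[:,0]))+45)%90-45,1))
m('L',[(48,148),(190,150),(180,297),(36,293)],143); m('R',[(572,113),(709,116),(704,249),(560,247)],143)
m('pad1',[(298,105),(492,108),(483,300),(287,297)],63); m('padR',[(555,110),(750,116),(743,306),(547,302)],63)
im=cv2.imread('pics/t10b.png')
# expected rim outlines for jars at the pad centres (camera frame)
for n,c in(('pad2',(481.5,335.9)),('pad0',(480.2,116.8))):
    print(n,[np.round(((proj('top',[c[0]+a,c[1]+b,143])-[108,178]+.5)*6.4-.5)).astype(int).tolist() for a,b in((28,28),(28,-28),(-28,-28),(-28,28))])
st()
E
```

```text
L [457.5 319.6 143. ] [56.2 58.5 56.6 57.7] [ 0.9  0.3  0.1 -0.1]
R [479.8 114.7 143. ] [54.3 53.3 56.6 53.8] [ 0.4  0.2  0.8 -2.2]
pad1 [480.3 225.8  63. ] [82.5 82.2 82.4 82.2] [0.8 0.4 0.8 0.5]
padR [480.9 116.3  63. ] [83.  81.4 82.4 82.2] [-0.1  0.1  0.4  0.5]
pad2 [[12, 89], [153, 93], [142, 233], [0, 228]]
pad0 [[564, 108], [705, 112], [699, 252], [557, 248]]
40.85 q [-0.423  0.852 -0.093 -1.255 -1.851 -2.152] p [482.3  26.6 116.3] R [-0.01   1.     0.007 -0.05  -0.007  0.999  0.999  0.01   0.05 ] F [ 0.5 -0.3 -0.1] w 80.1 g 0.0
```

```bash
python3 - <<'E'
from kin import *
S=arm.read_state(); p,q=np.array(S['position']),R.from_quat(S['ee_rot']); P,Q=np.array([459.5,200,280.]),tool([0,1,0],[0,0,-1]); v=(q.inv()*Q).as_rotvec()
p1=p+[0,0,60]; M=p+[0,10,110]; plan((M,q*R.from_rotvec(v*.45)),(P,Q)); s=S['joints']
for t in np.linspace(0,1,9):
    pp=p+(M-p)*t/.45 if t<.45 else M+(P-M)*(t-.45)/.55
    s,c=ik(pp,q*R.from_rotvec(t*v),s); F=fk(s,True); print(np.round(s,2),f'{c:.0e}',np.round(F[2]),np.round(F[3]))
E
```

```text
slide [109.4   1.   15.5] dr [ 4.05 -3.98 -3.81]
slide [102.9 100.   97.5] dr [ 4.95 -4.87 -4.66]
[-0.42  0.85 -0.09 -1.26 -1.85 -2.15] 3e-30 [ 613. -276.  190.] [ 480. -271.  101.]
[-0.35  0.74 -0.03 -1.14 -1.83 -2.13] 6e-25 [ 641. -235.  286.] [ 523. -264.  182.]
[-0.27  0.63  0.02 -1.01 -1.8  -2.11] 3e-23 [ 653. -181.  377.] [ 555. -243.  266.]
[-0.18  0.52  0.06 -0.87 -1.76 -2.08] 4e-22 [ 649. -118.  459.] [ 576. -209.  350.]
[-0.06  0.43  0.06 -0.73 -1.69 -2.05] 1e-19 [626. -35. 523.] [ 581. -152.  424.]
[ 0.12  0.33  0.02 -0.59 -1.57 -2.05] 2e-30 [581.  69. 564.] [569. -66. 480.]
[ 0.31  0.25 -0.04 -0.42 -1.44 -2.1 ] 1e-28 [517. 168. 588.] [544.  23. 525.]
[ 0.52  0.18 -0.12 -0.22 -1.32 -2.18] 4e-24 [438. 253. 592.] [507. 113. 558.]
[ 0.74  0.14 -0.21 -0.   -1.23 -2.31] 2e-20 [352. 319. 578.] [460. 200. 578.]
```

Request:
{"api": "step_arm", "payload": {"motion": [{"dr": [0.5, -0.5, -0.48], "slide": [18, 0, 1], "jaw": 84}, {"dr": [1, -1, -0.95], "slide": [36, 0, 3], "jaw": 84}, {"dr": [1.5, -1.5, -1.43], "slide": [54, 0, 5], "jaw": 84}, {"dr": [2, -2, -1.9], "slide": [72, 0, 8], "jaw": 84}, {"dr": [2.5, -2.5, -2.4], "slide": [85, 0, 10], "jaw": 84}, {"dr": [3, -3, -2.86], "slide": [95, 1, 12], "jaw": 84}, {"dr": [3.5, -3.5, -3.3], "slide": [103, 1, 14], "jaw": 84}, {"dr": [4.05, -4, -3.8], "slide": [109, 1, 15.5], "jaw": 84}]}}

```text
clock: 41.85
position: [481.9, 38.4, 224.8]
ee_rot: [0.307, 0.835, 0.324, -0.322]
contact_force: [-0.1, -0.2, -0.2]
gripper_width: 84.2
grasp_force: 0.0
```

Request:
{"api": "step_arm", "payload": {"motion": [{"dr": [0.62, -0.61, -0.58], "slide": [13, 12, 12], "jaw": 84}, {"dr": [1.24, -1.22, -1.16], "slide": [26, 25, 24], "jaw": 84}, {"dr": [1.86, -1.83, -1.75], "slide": [39, 37, 37], "jaw": 84}, {"dr": [2.47, -2.43, -2.33], "slide": [51, 50, 49], "jaw": 84}, {"dr": [3.1, -3.04, -2.91], "slide": [64, 62, 61], "jaw": 84}, {"dr": [3.7, -3.65, -3.5], "slide": [77, 75, 73], "jaw": 84}, {"dr": [4.33, -4.26, -4.08], "slide": [90, 87, 85], "jaw": 84}, {"dr": [4.95, -4.87, -4.66], "slide": [103, 100, 97.5], "jaw": 84}]}}

```text
clock: 42.85
position: [458.8, 202.3, 278.5]
ee_rot: [-0.002, 1.0, -0.001, -0.001]
contact_force: [-0.2, 0.2, 0.0]
gripper_width: 84.0
grasp_force: 0.0
```

```bash
python3 - <<'E'
from kin import *
st(); Q=tool([0,1,0],[0,0,-1]); plan(([459.5,321,200],Q))
E
```

```text
42.85 q [ 7.400e-01  1.410e-01 -2.060e-01  1.000e-03 -1.226e+00 -2.308e+00] p [458.8 202.3 278.5] R [-1.    -0.004 -0.002 -0.004  1.    -0.003  0.002 -0.003 -1.   ] F [-0.2  0.2  0. ] w 84.0 g 0.0
slide [ -1.3 118.9  78.2] dr [-0.02 -0.01  0.03]
```

Request:
{"api": "step_arm", "payload": {"motion": [{"dr": [0, 0, 0.03], "slide": [-1, 30, 20], "jaw": 84}, {"dr": [0, 0, 0.03], "slide": [-1, 60, 40], "jaw": 84}, {"dr": [0, 0, 0.03], "slide": [-1, 90, 60], "jaw": 84}, {"dr": [0, 0, 0.03], "slide": [-1, 119, 78], "jaw": 84}, {"dr": [0, 0, 0.03], "slide": [-1, 119, 85], "jaw": 84}, {"dr": [0, 0, 0.03], "slide": [-1, 119, 90], "jaw": 84}, {"dr": [0, 0, 0.03], "slide": [-1, 119, 95], "jaw": 84}, {"dr": [0, 0, 0.03], "slide": [-1, 119, 100], "jaw": 84}]}}

```text
clock: 43.85
position: [460.2, 319.7, 177.6]
ee_rot: [0.002, 1.0, -0.0, -0.003]
contact_force: [0.2, 0.5, -0.3]
gripper_width: 83.5
grasp_force: 0.0
```

Request:
{"api": "step_arm", "payload": {"motion": [{"dr": [0, 0, 0], "slide": [0, 0, 15], "jaw": 84}, {"dr": [0, 0, 0], "slide": [0, 0, 35], "jaw": 84}, {"dr": [0, 0, 0], "slide": [0, 0, 55], "jaw": 84}, {"dr": [0, 0, 0], "slide": [0, 0, 70], "jaw": 84}, {"dr": [0, 0, 0], "slide": [0, 0, 80], "jaw": 84}, {"dr": [0, 0, 0], "slide": [0, 0, 80], "jaw": 70}, {"dr": [0, 0, 0], "slide": [0, 0, 80], "jaw": 40}, {"dr": [0, 0, 0], "slide": [0, 0, 80], "jaw": 40}]}}

```text
clock: 44.85
position: [459.9, 320.6, 97.9]
ee_rot: [0.002, 1.0, -0.0, -0.002]
contact_force: [0.8, -0.4, 1.1]
gripper_width: 55.2
grasp_force: 64.3
```

Request:
{"api": "step_arm", "payload": {"motion": [{"dr": [0, 0, 0], "slide": [0, 0, 0], "jaw": 40}, {"dr": [0, 0, 0], "slide": [0, 0, 0], "jaw": 40}, {"dr": [0, 0, 0], "slide": [0, 0, 0], "jaw": 40}, {"dr": [0, 0, 0], "slide": [0, 0, 0], "jaw": 40}, {"dr": [0, 0, 0], "slide": [0, 0, 0], "jaw": 40}, {"dr": [0, 0, 0], "slide": [0, 0, 0], "jaw": 40}, {"dr": [0, 0, 0], "slide": [0, 0, 0], "jaw": 40}, {"dr": [0, 0, 0], "slide": [0, 0, 0], "jaw": 40}]}}

```text
clock: 45.85
position: [459.9, 320.6, 97.9]
ee_rot: [0.002, 1.0, -0.0, -0.002]
contact_force: [-1.4, 0.5, 5.4]
gripper_width: 55.4
grasp_force: 64.4
```

```bash
python3 - <<'E'
from kin import *
st()
E
```

```text
45.85 q [ 0.896  0.411 -0.322 -0.004 -0.841 -2.468] p [459.9 320.6  97.9] R [-1.     0.004 -0.005  0.004  1.    -0.001  0.005 -0.001 -1.   ] F [-1.4  0.5  5.4] w 55.4 g 64.4
```

Request:
{"api": "step_arm", "payload": {"motion": [{"dr": [0, 0, 0], "slide": [0, 0, -6], "jaw": 40}, {"dr": [0, 0, 0], "slide": [0, 0, -12], "jaw": 40}, {"dr": [0, 0, 0], "slide": [-8, 5, -12], "jaw": 40}, {"dr": [0, 0, 0], "slide": [-16, 11, -12], "jaw": 40}, {"dr": [0, 0, 0], "slide": [-23, 16.3, -12], "jaw": 40}, {"dr": [0, 0, 0], "slide": [-23, 16.3, -12], "jaw": 40}, {"dr": [0, 0, 0], "slide": [-23, 16.3, -12], "jaw": 40}, {"dr": [0, 0, 0], "slide": [-23, 16.3, -12], "jaw": 40}]}}

```text
clock: 46.85
position: [482.4, 336.1, 108.9]
ee_rot: [0.002, 1.0, -0.001, -0.003]
contact_force: [0.2, -0.0, -1.4]
gripper_width: 55.7
grasp_force: 64.3
```

Request:
{"api": "step_arm", "payload": {"motion": [{"dr": [0, 0, 0], "slide": [0, 0, 4], "jaw": 40}, {"dr": [0, 0, 0], "slide": [0, 0, 8], "jaw": 40}, {"dr": [0, 0, 0], "slide": [0, 0, 11], "jaw": 40}, {"dr": [0, 0, 0], "slide": [0, 0, 12], "jaw": 40}, {"dr": [0, 0, 0], "slide": [0, 0, 12], "jaw": 40}, {"dr": [0, 0, 0], "slide": [0, 0, 12], "jaw": 58}, {"dr": [0, 0, 0], "slide": [0, 0, 12], "jaw": 66}, {"dr": [0, 0, 0], "slide": [0, 0, 12], "jaw": 80}]}}

```text
clock: 47.85
position: [482.7, 336.3, 96.8]
ee_rot: [0.002, 1.0, -0.001, -0.003]
contact_force: [-0.0, -0.4, -0.0]
gripper_width: 79.7
grasp_force: 0.0
```

Request:
{"api": "step_arm", "payload": {"motion": [{"dr": [0, 0, 0], "slide": [0, 0, 0], "jaw": 84}, {"dr": [0, 0, 0], "slide": [0, 0, 0], "jaw": 84}, {"dr": [0, 0, 0], "slide": [0, 0, -20], "jaw": 84}, {"dr": [0, 0, 0], "slide": [0, 0, -50], "jaw": 84}, {"dr": [0, 0, 0], "slide": [0, 0, -90], "jaw": 84}, {"dr": [0, 0, -1.3], "slide": [0, -40, -130], "jaw": 70}, {"dr": [0, 0, -2.6], "slide": [0, -90, -170], "jaw": 60}, {"dr": [0, 0, -3.9], "slide": [0, -140, -210], "jaw": 60}]}}

```text
clock: 48.85
position: [482.9, 197.7, 306.6]
ee_rot: [-0.27, 0.963, -0.0, -0.003]
contact_force: [1.6, 0.3, 0.3]
gripper_width: 60.1
grasp_force: 0.0
```

```bash
python3 - <<'E'
from kin import *
st(); D=tool([-1,0,0],[0,0,-1]); plan(([600,174.2,320],D),([652,174.2,320],D),([652,174.2,217],D))
E
```

```text
48.85 q [ 0.699  0.164 -0.108 -0.002 -1.304 -1.721] p [482.9 197.7 306.6] R [-0.854 -0.52  -0.005 -0.52   0.854 -0.002  0.006  0.001 -1.   ] F [1.6 0.3 0.3] w 60.1 g 0.0
slide [-87.6 -81.  -13.9] dr [ 0.03 -0.03 -7.33]
slide [  0. -52.   0.] dr [0. 0. 0.]
slide [  0.   0. 103.] dr [0. 0. 0.]
```

Request:
{"api": "step_arm", "payload": {"motion": [{"dr": [0, 0, -1], "slide": [-12, -11, -3], "jaw": 60}, {"dr": [0, 0, -2], "slide": [-24, -22, -6], "jaw": 60}, {"dr": [0, 0, -3], "slide": [-36, -33, -10], "jaw": 60}, {"dr": [0, 0, -4], "slide": [-48, -44, -14], "jaw": 60}, {"dr": [0, 0, -5], "slide": [-60, -55, -14], "jaw": 60}, {"dr": [0, 0, -6], "slide": [-72, -66, -14], "jaw": 60}, {"dr": [0, 0, -7], "slide": [-82, -76, -14], "jaw": 60}, {"dr": [0.03, -0.03, -7.33], "slide": [-87.5, -81, -14], "jaw": 60}]}}

```text
clock: 49.85
position: [600.6, 174.5, 318.2]
ee_rot: [-0.705, 0.709, 0.0, -0.001]
contact_force: [-1.1, 0.1, -0.3]
gripper_width: 59.8
grasp_force: 0.0
```

Request:
{"api": "step_arm", "payload": {"motion": [{"dr": [0, 0, 0], "slide": [0, -18, 0], "jaw": 60}, {"dr": [0, 0, 0], "slide": [0, -36, 0], "jaw": 60}, {"dr": [0, 0, 0], "slide": [0, -52, 0], "jaw": 60}, {"dr": [0, 0, 0], "slide": [0, -52, 10], "jaw": 60}, {"dr": [0, 0, 0], "slide": [0, -52, 20], "jaw": 60}, {"dr": [0, 0, 0], "slide": [0, -52, 30], "jaw": 60}, {"dr": [0, 0, 0], "slide": [0, -52, 30], "jaw": 60}, {"dr": [0, 0, 0], "slide": [0, -52, 30], "jaw": 60}]}}

```text
clock: 50.85
position: [652.0, 174.4, 289.2]
ee_rot: [-0.705, 0.709, -0.0, 0.0]
contact_force: [1.1, -0.3, 1.2]
gripper_width: 60.2
grasp_force: 0.0
```

```bash
python3 - <<'E'
from kin import *
st(); D=tool([-1,0,0],[0,0,-1]); plan(([652.5,174.2,222],D))
a=snap('scene','s11'); t=snap('top','t11')
# dark sleeve check: project the bar ends/sleeves at open stop
for y in(86,171,281,366): print(y,np.round(proj('scene',[651,y,240])),np.round(proj('top',[651,y,240])))
E
```

```text
50.85 q [ 0.501  0.443  0.243  0.    -1.37  -0.507] p [652.  174.4 289.2] R [-0.006 -1.     0.001 -1.     0.006 -0.     0.    -0.001 -1.   ] F [ 1.1 -0.3  1.2] w 60.2 g 0.0
slide [ 0.2 -0.4 67.2] dr [-0.   -0.   -0.05]
86 [325. 176.] [219. 129.]
171 [354. 167.] [183. 128.]
281 [389. 157.] [137. 127.]
366 [414. 150.] [101. 126.]
```

Request:
{"api": "step_arm", "payload": {"motion": [{"dr": [0, 0, -0.05], "slide": [0, 0, 15], "jaw": 60}, {"dr": [0, 0, -0.05], "slide": [0, 0, 32], "jaw": 60}, {"dr": [0, 0, -0.05], "slide": [0, 0, 50], "jaw": 60}, {"dr": [0, 0, -0.05], "slide": [0, 0, 62], "jaw": 60}, {"dr": [0, 0, -0.05], "slide": [0, 0, 67], "jaw": 60}, {"dr": [0, 0, -0.05], "slide": [0, 0, 67], "jaw": 40}, {"dr": [0, 0, -0.05], "slide": [0, 0, 67], "jaw": 20}, {"dr": [0, 0, -0.05], "slide": [0, 0, 67], "jaw": 0}]}}

```text
clock: 51.95
position: [652.8, 174.5, 222.7]
ee_rot: [0.707, -0.707, 0.001, -0.001]
contact_force: [2.9, -0.3, 0.3]
gripper_width: 9.8
grasp_force: 58.4
```

Request:
{"api": "step_arm", "payload": {"motion": [{"dr": [0, 0, 0], "slide": [0, 0, 0], "jaw": 0}, {"dr": [0, 0, 0], "slide": [0, 0, 0], "jaw": 0}, {"dr": [0, 0, 0], "slide": [0, 0, 0], "jaw": 0}, {"dr": [0, 0, 0], "slide": [0, 0, 0], "jaw": 0}, {"dr": [0, 0, 0], "slide": [0, 0, 0], "jaw": 0}, {"dr": [0, 0, 0], "slide": [0, 0, 0], "jaw": 0}, {"dr": [0, 0, 0], "slide": [0, 0, 0], "jaw": 0}, {"dr": [0, 0, 0], "slide": [0, 0, 0], "jaw": 0}]}}

```text
clock: 52.95
position: [652.8, 174.4, 222.6]
ee_rot: [0.707, -0.707, 0.001, -0.001]
contact_force: [5.0, -0.4, 5.7]
gripper_width: 9.9
grasp_force: 58.8
```

```bash
python3 - <<'E'
from kin import *
st(); p=np.array(arm.read_state()['position'])
a0=2.2-.045
for th in np.r_[np.arange(2.1,0,-.1),.05]:
    a=th-.045; print(round(th,2),np.round(110*np.array([-np.cos(a)+np.cos(a0),np.sin(a)-np.sin(a0)]),1),end='; ')
E
```

```text
52.95 q [ 5.000e-01  4.760e-01  1.310e-01  1.000e-03 -1.224e+00 -5.000e-01] p [652.8 174.4 222.6] R [ 0.001 -1.     0.002 -1.    -0.001  0.    -0.    -0.002 -1.   ] F [ 5.  -0.4  5.7] w 9.9 g 58.8
2.1 [-9.5  5.6]; 2.0 [-19.4  10.2]; 1.9 [-29.8  13.8]; 1.8 [-40.5  16.4]; 1.7 [-51.4  17.9]; 1.6 [-62.4  18.2]; 1.5 [-73.4  17.5]; 1.4 [-84.2  15.7]; 1.3 [-94.8  12.8]; 1.2 [-105.1    8.9]; 1.1 [-114.9    3.9]; 1.0 [-124.2   -2. ]; 0.9 [-132.9   -8.8]; 0.8 [-140.8  -16.4]; 0.7 [-147.9  -24.7]; 0.6 [-154.2  -33.8]; 0.5 [-159.5  -43.4]; 0.4 [-163.8  -53.5]; 0.3 [-167.1  -64. ]; 0.2 [-169.4  -74.8]; 0.1 [-170.5  -85.7]; 0.05 [-170.7  -91.2];
```

Request:
{"api": "step_arm", "payload": {"motion": [{"dr": [0, 0, 0], "slide": [0, 9.5, -5.6], "jaw": 0}, {"dr": [0, 0, 0], "slide": [0, 19.4, -10.2], "jaw": 0}, {"dr": [0, 0, 0], "slide": [0, 29.8, -13.8], "jaw": 0}, {"dr": [0, 0, 0], "slide": [0, 40.5, -16.4], "jaw": 0}, {"dr": [0, 0, 0], "slide": [0, 51.4, -17.9], "jaw": 0}, {"dr": [0, 0, 0], "slide": [0, 62.4, -18.2], "jaw": 0}, {"dr": [0, 0, 0], "slide": [0, 73.4, -17.5], "jaw": 0}, {"dr": [0, 0, 0], "slide": [0, 84.2, -15.7], "jaw": 0}]}}

```text
clock: 53.95
position: [568.9, 174.6, 239.8]
ee_rot: [0.707, -0.707, 0.001, -0.002]
contact_force: [0.3, 0.8, 5.6]
gripper_width: 9.6
grasp_force: 62.5
```

Request:
{"api": "step_arm", "payload": {"motion": [{"dr": [0, 0, 0], "slide": [0, 10.6, 2.9], "jaw": 0}, {"dr": [0, 0, 0], "slide": [0, 20.9, 6.8], "jaw": 0}, {"dr": [0, 0, 0], "slide": [0, 30.7, 11.8], "jaw": 0}, {"dr": [0, 0, 0], "slide": [0, 40, 17.7], "jaw": 0}, {"dr": [0, 0, 0], "slide": [0, 48.7, 24.5], "jaw": 0}, {"dr": [0, 0, 0], "slide": [0, 56.6, 32.1], "jaw": 0}, {"dr": [0, 0, 0], "slide": [0, 63.7, 40.4], "jaw": 0}, {"dr": [0, 0, 0], "slide": [0, 70, 49.5], "jaw": 0}]}}

```text
clock: 54.95
position: [497.7, 174.4, 187.3]
ee_rot: [0.707, -0.707, 0.0, -0.0]
contact_force: [3.9, 2.4, 1.3]
gripper_width: 9.6
grasp_force: 63.2
```

Request:
{"api": "step_arm", "payload": {"motion": [{"dr": [0, 0, 0], "slide": [0, 5.3, 9.6], "jaw": 0}, {"dr": [0, 0, 0], "slide": [0, 9.6, 19.7], "jaw": 0}, {"dr": [0, 0, 0], "slide": [0, 12.9, 30.2], "jaw": 0}, {"dr": [0, 0, 0], "slide": [0, 14.2, 35.6], "jaw": 0}, {"dr": [0, 0, 0], "slide": [0, 15.2, 41], "jaw": 0}, {"dr": [0, 0, 0], "slide": [0, 15.9, 46.5], "jaw": 0}, {"dr": [0, 0, 0], "slide": [0, 16.3, 51], "jaw": 0}, {"dr": [0, 0, 0], "slide": [0, 16.4, 54], "jaw": 0}]}}

```text
clock: 55.95
position: [482.1, 174.4, 134.7]
ee_rot: [0.707, -0.707, 0.001, -0.0]
contact_force: [-0.8, 3.3, 16.0]
gripper_width: 9.6
grasp_force: 60.3
```

Request:
{"api": "step_arm", "payload": {"motion": [{"dr": [0, 0, 0], "slide": [0, 0, 0], "jaw": 0}, {"dr": [0, 0, 0], "slide": [0, 0, 1], "jaw": 0}, {"dr": [0, 0, 0], "slide": [0, 0, 1.5], "jaw": 0}, {"dr": [0, 0, 0], "slide": [0, 0, 2], "jaw": 0}, {"dr": [0, 0, 0], "slide": [0, 0, 2], "jaw": 0}, {"dr": [0, 0, 0], "slide": [0, 0, 2], "jaw": 0}, {"dr": [0, 0, 0], "slide": [0, 0, 2], "jaw": 0}, {"dr": [0, 0, 0], "slide": [0, 0, 2], "jaw": 0}]}}

```text
clock: 56.95
position: [482.1, 174.5, 134.7]
ee_rot: [0.708, -0.707, 0.001, -0.001]
contact_force: [-2.3, 3.8, 14.4]
gripper_width: 9.5
grasp_force: 60.2
```

Request:
{"api": "step_arm", "payload": {"motion": [{"dr": [0, 0, 0], "slide": [0, 0, 0], "jaw": 20}, {"dr": [0, 0, 0], "slide": [0, 0, 0], "jaw": 40}, {"dr": [0, 0, 0], "slide": [0, 0, 0], "jaw": 50}, {"dr": [0, 0, 0], "slide": [0, 0, 0], "jaw": 50}, {"dr": [0, 0, 0], "slide": [0, 0, -15], "jaw": 50}, {"dr": [0, 0, 0], "slide": [0, 0, -40], "jaw": 50}, {"dr": [0, 0, 0], "slide": [0, 0, -80], "jaw": 50}, {"dr": [0, 0, 0], "slide": [0, 0, -130], "jaw": 50}]}}

```text
clock: 57.95
position: [480.9, 173.9, 263.6]
ee_rot: [0.707, -0.707, -0.0, 0.001]
contact_force: [0.7, 0.7, 0.4]
gripper_width: 50.0
grasp_force: 0.0
```

Request:
{"api": "step_arm", "payload": {"motion": [{"dr": [0, 0, 0], "slide": [40, 20, -10], "jaw": 50}, {"dr": [0, 0, 0], "slide": [80, 40, -20], "jaw": 50}, {"dr": [0, 0, 0], "slide": [120, 50, -30], "jaw": 50}, {"dr": [0, 0, 0], "slide": [160, 60, -30], "jaw": 50}, {"dr": [0, 0, 0], "slide": [200, 60, -30], "jaw": 50}, {"dr": [0, 0, 0], "slide": [240, 60, -30], "jaw": 50}, {"dr": [0, 0, 0], "slide": [280, 60, -30], "jaw": 50}, {"dr": [0, 0, 0], "slide": [320, 60, -30], "jaw": 50}]}}

```text
clock: 58.95
position: [421.3, -147.1, 293.4]
ee_rot: [0.707, -0.707, 0.001, -0.0]
contact_force: [0.2, -1.3, -0.3]
gripper_width: 49.9
grasp_force: 0.0
```

```bash
python3 - <<'E'
from kin import *
st(); a=snap('scene','s12'); t=snap('top','t12')
A=cv2.resize(a[125:235,255:415],None,fx=4,fy=4,interpolation=cv2.INTER_CUBIC)[:290]; A=a[130:205,262:392]; A=cv2.resize(A,None,fx=6.1,fy=4.0*0+4.0,interpolation=cv2.INTER_CUBIC) if 0 else cv2.resize(a[128:192,265:400],None,fx=5,fy=5,interpolation=cv2.INTER_CUBIC)
B=cv2.resize(t[180:235,105:240],None,fx=5,fy=5,interpolation=cv2.INTER_CUBIC)
print(A.shape,B.shape); cv2.imwrite('pics/m12.png',np.vstack([A,B])[:600])
E
```

```text
58.95 q [ 3.100e-02  2.900e-02 -2.950e-01  1.000e-03 -1.245e+00 -3.000e-02] p [ 421.3 -147.1  293.4] R [ 0.001 -1.     0.001 -1.    -0.001 -0.001  0.001 -0.001 -1.   ] F [ 0.2 -1.3 -0.3] w 49.9 g 0.0
(320, 675, 3) (275, 675, 3)
```

View pics/m12.png

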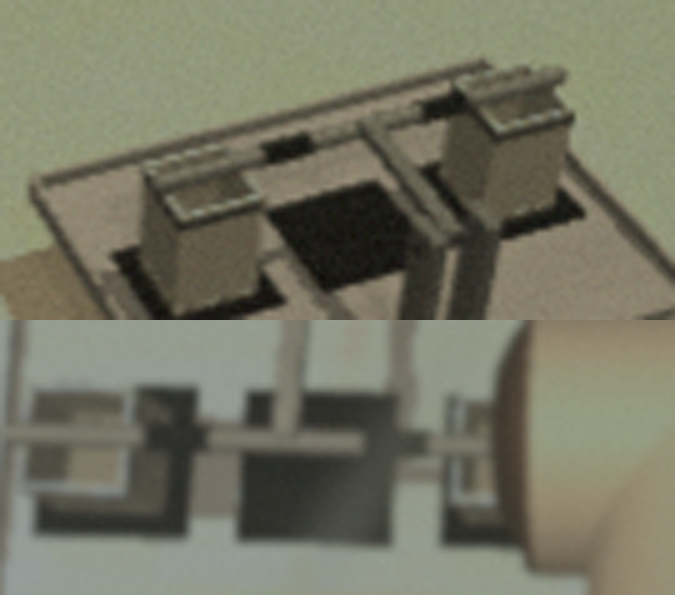

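The bar rests on both rims, and both jars stand mouth up on their pads. Pad2's rim spans about x 28–130, y 390–495 in the montage; I'll check its centre.

```bash
python3 - <<'E'
from kin import *
f=lambda x,y:(105+(x+.5)/5-.5,180+(y-320+.5)/5-.5)
c=[at_z('top',*f(*q),143) for q in((35,391),(134,393),(127,495),(26,491))]; print(np.round(np.mean(c,0),1),np.round(np.ptp(c,0),1))
p=[at_z('top',*f(*q),63) for q in((195,387),(188,537))]; print('pad2 right edge',np.round(p,1))
g=lambda p:np.round(((proj('scene',p)-[265,128]+.5)*5-.5))
for y in(86,366):
    for z in(143,148.5,152): print(y,z,g([480.5,y,z]))
E
```

```text
[478.  332.8 143. ] [52.3 51.1  0. ]
pad2 right edge [[522.7 296.2  63. ]
 [440.5 294.2  63. ]]
86 143 [159. 187.]
86 148.5 [159. 180.]
86 152 [159. 175.]
366 143 [555.  78.]
366 148.5 [557.  71.]
366 152 [558.  67.]
```

The bar is at its resting height on the rims, and the jar on pad2 is within about 4 mm of its pad's middle, well inside the 14 mm margin. Handing in.

```bash
python3 -c "
from bench import arm
print(arm.job_done())"
```

```text
the job is handed in; nothing more can be done
None
```

I've handed the job in: the clamp was opened first, the two jars present now stand mouth up on the right and left pads (pad0 and pad2), each measured within about 4 mm of centre, and the clamp bar rests on both rims. The jar on pad2 was knocked aside once, so I put it back before closing the clamp; the reagent jar, timer and dishes were not touched.

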